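# Fit the matching bracket to the shaker and tighten its wing nut

### The arm

A 6-joint arm with a two-finger parallel gripper is mounted at the origin on the work surface. World frame = base frame: x ahead of the robot, y to its left, z up, the work surface at z = 0. Lengths are in m, angles in rad, forces in N, time in s.
With the tool pointing down it reaches from about 0.3 to 0.875 m from the base axis. Payload 6.4 kg.
Tool frame: the origin (TCP) lies between the finger pads; the fingertips stand ctrl.tip_reach ahead of it and the grasp point (between the pads) lies 11 mm behind it (ctrl.tip_reach is the distance from the TCP to the fingertips, in m); z points along the fingers, x is the direction in which the jaws open and shut, and the axes are right-handed (so a half turn about z gives the same grasp; the last joint's range is limited). The gripper opens to 85 mm and grips with 20 to 120 N. Pads are 22 mm wide; open, the fingers measure 114 mm over their backs; the gripper's body (76 mm by 85 mm) begins 54 mm behind the grasp point. The pads swing forward as they close: fully open they stand 13 mm farther back than shut.
Start: joints at [-1.519, 0.181, 1.607, -0, 1.354, -0.206], TCP at [0.147, -0.556, 0.239] pointing down, gripper open.
Joint ranges: [-2.99, 2.99], [-0.89, 2.07], [0.3, 2.58], [-1.14, 4.28], [0, 2.63], [-3.12, 3.12]. Speed limits (rad/s): [2.57, 2.57, 3.01, 3.14, 3.14, 3.14].

### API

Orientations are given as a unit quaternion [w, x, y, z].
In Python, from bench import telemetry, viewer, ticket, nets, ctrl gives the robot as it stands.
- The arm moves only by the tool step_arm, never from a script. Its argument "plan" is a list of rows, each a list of 2 entries, a list of its own where there are three numbers: the shift along the tool's x, y, z in m, then the turn, a rotation vector about the tool's x, y, z in degrees. A call has 1 to 5 rows; each row is the pose to reach, as a shift and turn from the pose commanded when the call began, along the tool's axes at that moment; what a row does not reach only later rows make up. A row lasts 1/10 s, in which the tool goes at most 50 mm and 8.59 degrees, less where a joint would pass 70% of its speed; a pose out of reach is approached as far as the arm can. A call with a gripper value outside its range is refused whole. "fingers" is the opening in per cent of the stroke, from 0 (shut) to 100 (fully open), set as the call begins (left out, the last holds). The fingers move at their own pace and stop on an object; the grip force is fixed at half the most. Time passes only in rows, so rows that repeat a pose let the fingers close. It gives the time, the measured TCP pose, the force and the opening at its end, in the units of the state.
- telemetry.get_obs(): the state, without advancing time (a new reading comes with each control period).
- viewer.camera(name): name is "side" or "top"; returns the picture (384x512x3 uint8, red, green, blue); there is no depth.
- viewer.get_calibration(name): a dict with "K" (3x3 intrinsics, pixels), "origin" and "orientation" of the camera in the world. Camera axes: x right, y up, looking along -z (the intrinsics and any distortion apply to the point x, -y, -z); pixel columns grow to the right and rows downward; lengths in m; the calibration is good to about 2 mm. A picture is of the moment at which its call begins. get_calibration takes no time and is no camera call.
- ticket.hand_in(): hands the job in, once; it reports no verdict.
Trained networks look in the newest picture that a camera, given by its name, has taken for a name from the list of things; names that differ only in an ending like _2 or _b are one class to them, and where a whole thing is asked for, a point or a joint stands for the part that bears it (a point fixed in the world has none). Each returns a list of dicts, best first, with "score" (0 to 1); they miss things now and then, are a little off and sometimes report something else, mostly with a low value. They report only what shows in the picture. A call takes as long as a camera call. They do not tell look-alikes from the thing itself.
- nets.boxes_of(thing, camera): "extent" ([left, top, right, bottom] in pixels, round what is visible of it).
The state is a dict: "time_s": time; "q": joint angles; "dq": joint speeds; "joint_efforts": joint torques, N m; "eef_pos": TCP position; "eef_rot": TCP orientation; "wrist_force": force on the tool from outside, world axes, zero at the start; "torque": the same for the moment, N m; "opening": opening from 0.0 (shut) to 1.0 (fully open).
Only numpy, scipy, OpenCV 4.12 (cv2) and the standard library are available. Lean on these libraries where they do the work, as an engineer would, in place of code of your own. Each camera call takes 0.05 s, during which the arm holds its last target.

### The job

One old bracket lies on the white paper mat beyond the bins as a sample: take the new bracket of the same shape from the bins and slide its fork, flat on the shaker's platform and pointing straight in from the front edge, fully home round the stud under the loose wing nut. Then turn the wing nut clockwise until it is tight against its stop, and let go. Leave the other brackets in their bins, the sample where it lies, and the dish stacks standing undisturbed.

Things in the scene. Friction and masses are not known exactly. Their poses are not given: they have to be found in the camera images.
- tee: new T-headed bracket, blue plastic, flat in one of the bins: 160 mm long, 12 mm thick, 110 g; shank 26 mm wide; front end a fork 42 mm wide with an open slot 16 mm wide, 34 mm deep; at its tail end a crossbar 70 mm wide (along its y) and 22 mm deep, making a T. Origin mid-length on the underside; x to the fork, z up
- tee_grip (a point): where to grip the new T-headed bracket: on the plain shank (26 mm wide), half-way up (6 mm above its underside), sides free, bare shank 16 mm either way along it; x along the bracket to the fork, z up. The fork's open end is 90 mm ahead (+x), the tail end 70 mm behind
- tee_slot (a point): point in the slot of the new T-headed bracket where the stud's axis lies when the bracket is fully home: 61 mm ahead of tee_grip, 5 mm from the slot's closed end, 29 mm from its open end, half-way up; same axes
- sample_tee (a point): old bracket shaped exactly like the new T-headed one; middle of its length, half-way up; x to its fork. Of the three old brackets only the one on the paper mat is the sample; the other two lie in the red tray of scrapped parts, beyond the shaker, and do not matter
- ell: new L-headed bracket, blue plastic, flat in one of the bins: 160 mm long, 12 mm thick, 110 g; shank 26 mm wide; front end a fork 42 mm wide with an open slot 16 mm wide, 34 mm deep; at its tail end a bar 22 mm deep that sticks out to one side only, from y = -13 to y = +45 mm, making an L. Origin mid-length on the underside; x to the fork, z up
- ell_grip (a point): where to grip the new L-headed bracket: on the plain shank (26 mm wide), half-way up (6 mm above its underside), sides free, bare shank 16 mm either way along it; x along the bracket to the fork, z up. The fork's open end is 90 mm ahead (+x), the tail end 70 mm behind
- ell_slot (a point): point in the slot of the new L-headed bracket where the stud's axis lies when the bracket is fully home: 61 mm ahead of ell_grip, 5 mm from the slot's closed end, 29 mm from its open end, half-way up; same axes
- sample_ell (a point): old bracket shaped exactly like the new L-headed one; middle of its length, half-way up; x to its fork. Of the three old brackets only the one on the paper mat is the sample; the other two lie in the red tray of scrapped parts, beyond the shaker, and do not matter
- disc: new round-headed bracket, blue plastic, flat in one of the bins: 160 mm long, 12 mm thick, 110 g; shank 26 mm wide; front end a fork 42 mm wide with an open slot 16 mm wide, 34 mm deep; at its tail end a round disc 54 mm in diameter, making a paddle. Origin mid-length on the underside; x to the fork, z up
- disc_grip (a point): where to grip the new round-headed bracket: on the plain shank (26 mm wide), half-way up (6 mm above its underside), sides free, bare shank 16 mm either way along it; x along the bracket to the fork, z up. The fork's open end is 90 mm ahead (+x), the tail end 70 mm behind
- disc_slot (a point): point in the slot of the new round-headed bracket where the stud's axis lies when the bracket is fully home: 61 mm ahead of disc_grip, 5 mm from the slot's closed end, 29 mm from its open end, half-way up; same axes
- sample_disc (a point): old bracket shaped exactly like the new round-headed one; middle of its length, half-way up; x to its fork. Of the three old brackets only the one on the paper mat is the sample; the other two lie in the red tray of scrapped parts, beyond the shaker, and do not matter
- mat: white paper mat 150 x 200 x 4 mm, fixed, beyond the bins (further from the robot), with the sample on it; origin at the centre of its underside
- bins: grey tray, fixed, 208 mm (x) by 391 mm (y), divided by 4 mm walls into three equal bins side by side along y; floor 4 mm thick, walls 34 mm high; origin at the centre of its underside. Each bin holds one new bracket, fork roughly to +x
- shaker: white bench shaker, fixed; flat grey platform 225 mm (x) by 300 mm (y), its top 85 mm above the bench. Origin on the bench straight under the stud; z up, x from the platform's open front edge (150 mm before the stud, nearest the robot) to the stud: brackets go in along +x. Dish stacks stand on it about 95 mm either side (y) of the stud
- stud (a point): foot of the steel stud, on its axis, level with the platform's top (85 mm above the bench); axes as the shaker's. The stud is 10 mm in diameter and carries the wing nut. A bracket lying on the platform has its slot point 6 mm above this level
- nut_grip (a point): orange wing nut on the stud: point on its axis to grip at. Wings 68 mm tip to tip along x, 12 mm thick along y (flat sides), from 14 mm below to 14 mm above this point. Hub 26 mm in diameter, its underside 26 mm below this point and 18 mm above the platform at joint 0 (a bracket is 12 mm). The dish stacks leave about 50 mm free from the axis
- nut (a joint): angle of the wing nut: 0 fully loose, starts at 0 to 0.5 rad, grows clockwise seen from above to the stop at 2.3 rad, where it is tight and its wings lie along the shaker's x, in line with a bracket. It sinks 2.5 mm per rad, turns with about 0.06 N m of friction, stays where it is left
- stack_left: taped stack of three dishes, 86 mm in diameter and 45 mm tall, 105 g, standing loose on the platform to the +y side of the stud; origin at the centre of its underside
- stack_right: the same, to the -y side of the stud
Mind the look-alikes: they are no part of the job. Leave any green or orange look-alike of the tee alone. There is more than one size of the mat; the one meant has the size given above.

How it is judged:
By the outcome, as a careful person would: the job done as asked, in the order asked, and still so for the second after the job is handed in, with the robot touching nothing.
It also fails if it takes over 67 s, if anything falls off the work surface, if the arm or the gripper's body presses on something with over 40 N, if the wrist force passes 120 N, or if a joint passes its speed limit or range.

## Working session

There is one attempt and no reset: what is moved stays moved. The work goes in short steps, Python scripts to look and compute and a tool call to move; the robot and the scene stay as the last step left them, time stands still between calls to the robot, and variables do not carry over. Pictures are saved under pics/ and viewed, and the job is handed in when it is done.

Besides the shell and the picture viewer there is one more tool, called after ">>>" as a command line: name --argument value ..., lists and objects as JSON in quotes. step_arm: Moves the arm, as the interface text tells. Its arguments: {"type":"object","properties":{"plan":{"type":"array"},"fingers":{"type":"number"}},"required":["plan"]}

```bash
ls; mkdir -p pics; python3 - <<'E'
from bench import telemetry, viewer, ticket, nets, ctrl
import cv2
print(ctrl.tip_reach, telemetry.get_obs())
for c in("side","top"):
    im=viewer.camera(c); cv2.imwrite(f"pics/{c}0.png",cv2.resize(im[:,:,::-1],(800,600),interpolation=cv2.INTER_CUBIC)); cv2.imwrite(f"pics/{c}_raw0.png",im[:,:,::-1])
    print(c,viewer.get_calibration(c))
    if c=="top" or 1:
        for n in("tee","ell","disc","sample_tee","sample_ell","sample_disc","mat","bins","shaker","nut","stack_left","stack_right"):
            print(n,[( [round(float(v)) for v in d["extent"]],round(float(d["score"]),2)) for d in nets.boxes_of(n,c)][:5])
E
```

```text
pics
0.008 {'time_s': 0.0, 'q': array([-1.51927990e+00,  1.81540150e-01,  1.60800577e+00,  7.39038344e-06,
        1.35379487e+00, -2.06284912e-01]), 'dq': array([-1.40657964e-03, -1.42620074e-03, -1.09205592e-03, -2.98316854e-05,
        1.01760091e-03,  5.41924838e-04]), 'joint_efforts': array([-9.82307756e-04, -4.44872081e+01, -3.51342273e+01, -4.14147462e-04,
        8.92579003e-03,  2.15061718e-06]), 'eef_pos': array([ 0.14659858, -0.55544411,  0.23838572]), 'eef_rot': array([-6.66336628e-04,  7.92134038e-01, -6.10346543e-01, -5.65688938e-04]), 'wrist_force': array([-0.23909051, -0.51884071, -0.87437554]), 'torque': array([ 0.02124419,  0.02444381, -0.0354154 ]), 'opening': 0.9984407248348944}
side {'K': array([[377.67331423,   0.        , 253.02839288],
       [  0.        , 377.67331423, 192.26201786],
       [  0.        ,   0.        ,   1.        ]]), 'origin': array([-0.15407951,  0.82363165,  1.07267886]), 'orientation': array([-0.34658724, -0.13597996,  0.36289843,  0.8542198 ])}
tee [([122, 272, 166, 313], 0.88), ([177, 245, 220, 281], 0.71), ([164, 308, 214, 362], 0.57
[... 752 characters left out ...]
: array([0.3207039 , 0.1103609 , 1.58342985]), 'orientation': array([-0.70025638, -0.04780567,  0.05428769,  0.7102172 ])}
tee [([73, 253, 128, 287], 0.78), ([86, 172, 112, 226], 0.58), ([150, 186, 170, 239], 0.56), ([302, 151, 413, 241], 0.2)]
ell [([224, 192, 245, 241], 0.77)]
disc [([189, 195, 209, 240], 0.84)]
sample_tee [([192, 121, 245, 147], 0.58)]
sample_ell [([288, 124, 338, 139], 0.75)]
sample_disc [([342, 118, 392, 142], 0.88), ([194, 122, 242, 146], 0.22)]
mat [([189, 112, 255, 162], 0.7)]
bins [([137, 178, 261, 252], 0.64)]
shaker [([303, 146, 410, 241], 0.62)]
nut [([148, 185, 171, 237], 0.66)]
stack_left [([317, 162, 345, 190], 0.77)]
stack_right [([223, 196, 248, 244], 0.23)]
```

View pics/top0.png

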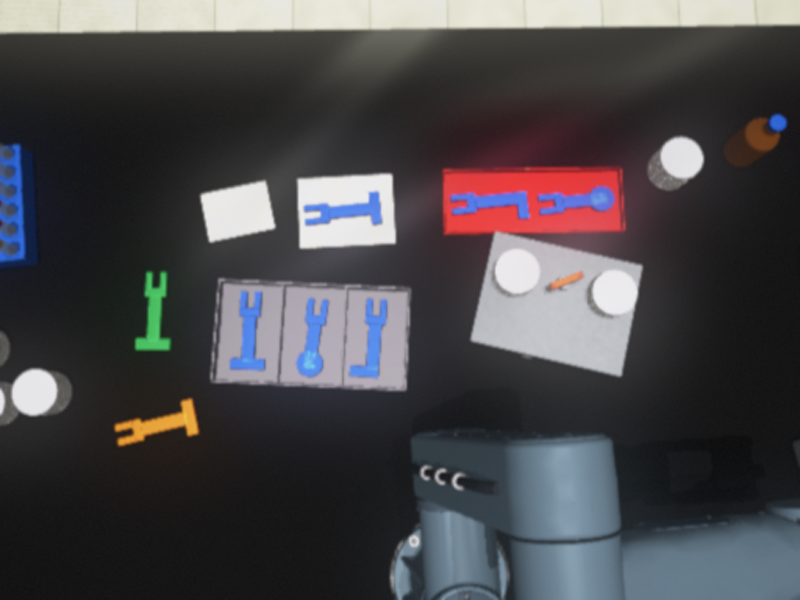

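View pics/side0.png

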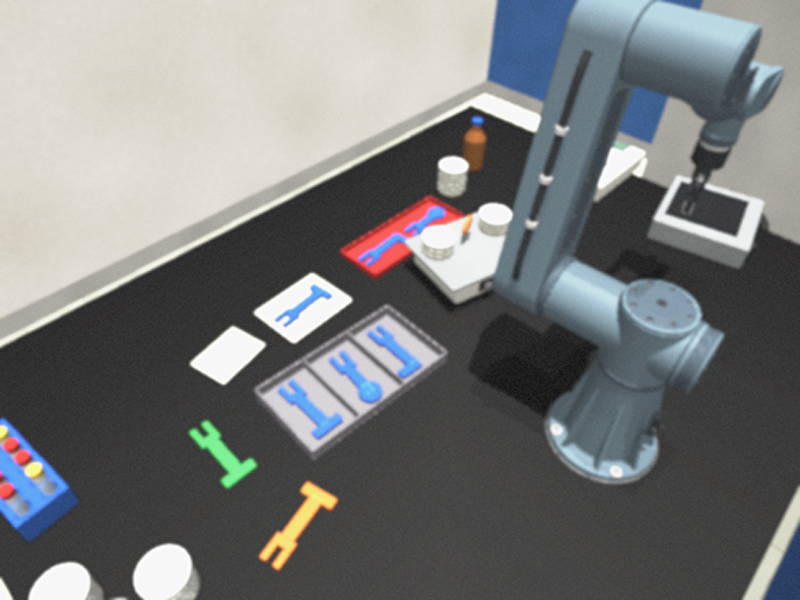

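```bash
python3 - <<'E'
import cv2,numpy as np
im=cv2.imread("pics/top_raw0.png")
a=cv2.resize(im[105:255,130:270],None,fx=4,fy=4,interpolation=cv2.INTER_CUBIC)
cv2.imwrite("pics/cropA.png",a)
a=cv2.resize(im[110:250,285:425],None,fx=4,fy=4,interpolation=cv2.INTER_CUBIC)
cv2.imwrite("pics/cropB.png",a)
E
```

```text
(no output)
```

View pics/cropA.png

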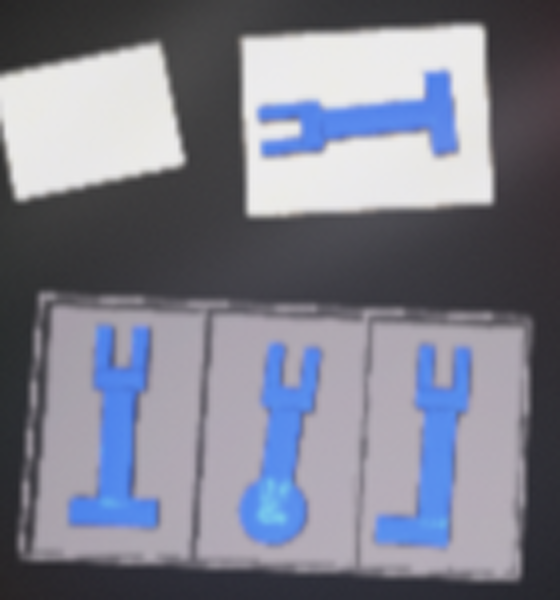

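View pics/cropB.png

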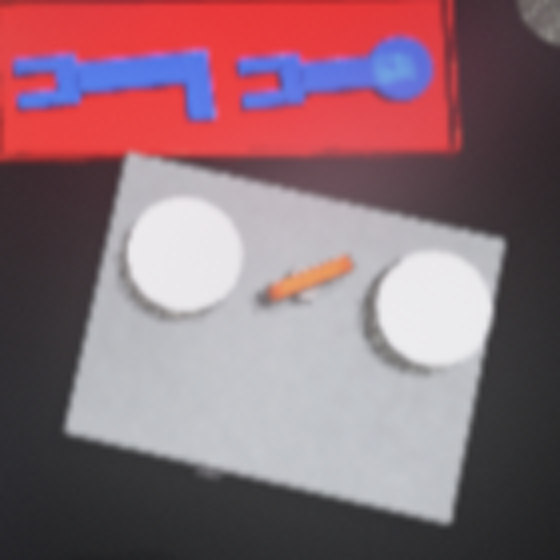

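The sample at raw top px (218,134) is T-headed: its crossbar sticks out evenly on both sides.

Things that could be taken for the part, in raw top px:
- blue tee in the left bin (158,212)
- disc (199,218)
- ell (234,217)
- green tee (99,200)
- orange tee (100,270)
- scrap ell (313,131)
- scrap disc (367,130)

I choose the blue tee in the left bin, and the crop confirms it. The mat is the larger sheet on the right (222,137); the smaller sheet on the left is a decoy.

Next I'll measure poses by fitting the known shapes.

```bash
cat > h.py <<'E'
import cv2,numpy as np
from scipy.optimize import minimize
from scipy.spatial.transform import Rotation as R
from bench import viewer,telemetry,nets
def cam(c):
    d=viewer.get_calibration(c); q=d["orientation"]
    return d["K"],np.array(d["origin"]),R.from_quat([q[1],q[2],q[3],q[0]]).as_matrix()
def proj(c,P):
    K,o,M=cam(c); p=(np.atleast_2d(P)-o)@M; p=p*[1,-1,-1]
    u=p@K.T; return u[:,:2]/u[:,2:]
def ray(c,uv,z):
    K,o,M=cam(c); uv=np.atleast_2d(uv)
    d=np.c_[(uv-K[:2,2])/K[0,0],np.ones(len(uv))]*[1,-1,-1]@M.T
    return o+d*((z-o[2])/d[:,2])[:,None]
TEE=[np.array(p)/1e3 for p in (
 [(-80,-35),(-58,-35),(-58,-13),(40,-13),(40,-21),(80,-21),(80,-8),(46,-8),(46,8),(80,8),(80,21),(40,21),(40,13),(-58,13),(-58,35),(-80,35)],)]
def render(c,polys3,box,S=8):
    x0,y0,x1,y1=box; m=np.zeros(((y1-y0)*S,(x1-x0)*S),np.uint8)
    for P in polys3:
        uv=(proj(c,P)-[x0-.0,y0-.0]+.5)*S   # pixel centres at integer
        cv2.fillPoly(m,[np.round((uv-.5)*16).astype(np.int32)],255,shift=4)
    return cv2.resize(m,(x1-x0,y1-y0),interpolation=cv2.INTER_AREA)/255.
def prism(poly,pose,z0,z1):
    x,y,a=pose; c,s=np.cos(a),np.sin(a); p=poly@np.array([[c,s],[-s,c]])+[x,y]
    out=[]; n=len(p)
    b=np.c_[p,np.full(n,z0)];t=np.c_[p,np.full(n,z1)]
    out=[b,t]+[np.array([b[i],b[(i+1)%n],t[(i+1)%n],t[i]]) for i in range(n)]
    return out
def fit(cs,softs,boxes,model,p0,blur=1.0):
    def cost(p):
        e=0
        for c,s,b in zip(cs,softs,boxes):
            r=cv2.GaussianBlur(render(c,model(p),b),(0,0),blur)
            e+=((r-s)**2).sum()
        return e
    r=None
    sim=np.array([p0]+[np.array(p0)+d for d in (np.eye(len(p0))*[.008,.008,.08])])
    r=minimize(cost,p0,method="Nelder-Mead",options=dict(initial_simplex=sim,xatol=1e-5,fatol=1e-4,maxiter=400))
    return r.x,r.fun
def soft(im,box,fn):
    x0,y0,x1,y1=box; return fn(im[y0:y1,x0:x1].astype(float))
E
cat > m1.py <<'E'
from h import *
ims={c:cv2.imread(f"pics/{c}_raw0.png")[:,:,::-1] for c in("top","side")}
def blue(a):
    return np.clip((a[...,2]-a[...,0]-10)/130.,0,1)
bt=(144,180,178,245); bs=(172,236,224,286)
for c,b in(("top",bt),("side",bs)):
    s=soft(ims[c],b,blue); print(c,s.max(),np.percentile(s,[5,50,90]))
st=soft(ims["top"],bt,blue); ss=soft(ims["side"],bs,blue)
st/=np.percentile(st,97); ss/=np.percentile(ss,97); st=st.clip(0,1);ss=ss.clip(0,1)
p0=ray("top",[(159,214)],.016)[0]; a0=0.0
mod=lambda p:prism(TEE[0],p,.004,.016)
for n,cs,so,bo in(("top",["top"],[st],[bt]),("side",["side"],[ss],[bs]),("both",["top","side"],[st,ss],[bt,bs])):
    for bl in (.7,1.0):
        print(n,bl,*fit(cs,so,bo,mod,[p0[0],p0[1],a0],bl))
# platform top camera
g=lambda a:np.clip((a.min(-1)-50)/110.,0,1)
im=ims["top"].astype(int)
m=((im.min(-1)>90)&(im.max(-1)-im.min(-1)<60)).astype(np.uint8); 
k=np.zeros_like(m);k[135:250,290:420]=m[135:250,290:420]
n,l,st_,ce=cv2.connectedComponentsWithStats(k); i=1+st_[1:,4].argmax(); print(st_[i])
cn,_=cv2.findContours((l==i).astype(np.uint8),cv2.RETR_EXTERNAL,cv2.CHAIN_APPROX_NONE)
h=cv2.convexHull(cn[0])[:,0]; print(cv2.minAreaRect(h.astype(np.float32)))
W=ray("top",h,.085)[:,:2]; r=cv2.minAreaRect((W*1000).astype(np.float32)); print(r); print(cv2.boxPoints(r))
for c,b in(("top",(335,165,385,195)),("side",(285,130,320,165))):
    a=ims[c].astype(int); o=np.zeros(a.shape[:2]); o=np.clip((a[...,0]-a[...,2]-40)/60.,0,1); z=np.zeros_like(o); z[b[1]:b[3],b[0]:b[2]]=o[b[1]:b[3],b[0]:b[2]]
    yy,xx=np.nonzero(z); w=z[yy,xx]; cen=np.average(np.c_[xx,yy],axis=0,weights=w); C=np.cov(np.c_[xx,yy].T,aweights=w); ev,V=np.linalg.eigh(C)
    print(c,cen,w.sum(),xx.min(),xx.max(),yy.min(),yy.max(),V[:,1],ray(c,[cen],.128),ray(c,[cen],.14))
E
python3 m1.py
```

```text
top 1.0 [0. 0. 1.]
side 1.0 [0. 0. 1.]
top 0.7 [ 0.48965747  0.40003903 -0.04168667] 15.018241388249916Traceback (most recent call last):
  File "m1.py", line 14, in <module>
    print(n,bl,*fit(cs,so,bo,mod,[p0[0],p0[1],a0],bl))
                ~~~^^^^^^^^^^^^^^^^^^^^^^^^^^^^^^^^^^
  File "h.py", line 38, in fit
    r=minimize(cost,p0,method="Nelder-Mead",options=dict(initial_simplex=sim,xatol=1e-5,fatol=1e-4,maxiter=400))
    res = _minimize_neldermead(fun, x0, args, callback, bounds=bounds,
                               **options)
    fxcc = func(xcc)
    fx = function(np.copy(x), *(wrapper_args + args))
  File "h.py", line 33, in cost
    r=cv2.GaussianBlur(render(c,model(p),b),(0,0),blur)
                       ~~~~~~^^^^^^^^^^^^^^
  File "h.py", line 20, in render
    uv=(proj(c,P)-[x0-.0,y0-.0]+.5)*S   # pixel centres at integer
        ~~~~^^^^^
  File "h.py", line 9, in proj
    K,o,M=cam(c); p=(np.atleast_2d(P)-o)@M; p=p*[1,-1,-1]
          ~~~^^^
  File "h.py", line 6, in cam
    d=viewer.get_calibration(c); q=d["orientation"]
ValueError: time passes only in moves, steps and waits
```

```bash
sed -i 's/^def cam(c):/import functools\n@functools.cache\ndef cam(c):/' h.py; python3 m1.py; python3 -c "
from bench import telemetry;print(telemetry.get_obs()['time_s'])"
```

```text
top 1.0 [0. 0. 1.]
side 1.0 [0. 0. 1.]
top 0.7 [ 0.48965747  0.40003903 -0.04168667] 15.018241388249916
top 1.0 [ 0.48917779  0.40016897 -0.03816825] 17.177809210975163
side 0.7 [ 0.49231189  0.39706904 -0.03595057] 38.97189876376486
side 1.0 [ 0.4921426   0.39714556 -0.03478116] 39.37850696798394
both 0.7 [ 0.49068796  0.39902384 -0.03829787] 73.1446374721148
both 1.0 [ 0.49050714  0.39908948 -0.03928252] 71.60384761717664
[ 301  149  111   92 7240]
((356.3707580566406, 193.93661499023438), (100.29459381103516, 75.15110778808594), 12.094758033752441)
((526.4114990234375, -217.38600158691406), (305.068359375, 234.51824951171875), 75.92526245117188)
[[ 375.5782  -336.82507]
 [ 603.0561  -393.85693]
 [ 677.2448   -97.94693]
 [ 449.7669   -40.91507]]
top [362.14142427 179.01644935] 83.08333333333333 352 372 174 184 [-0.92766856  0.37340466] [[ 0.56467402 -0.22738245  0.128     ]] [[ 0.56266249 -0.22459776  0.14      ]]
side [292.09757914 138.66170081] 134.25 285 302 130 149 [-0.8430704  -0.53780322] [[ 0.60500505 -0.23411959  0.128     ]] [[ 0.5953626  -0.22068326  0.14      ]]
1.3
```

```bash
cat > m2.py <<'E'
from h import *
import sys
tag=sys.argv[1] if len(sys.argv)>1 else "0"
ims={c:cv2.imread(f"pics/{c}_raw{tag}.png")[:,:,::-1] for c in("top","side")}
def orange(a): return np.clip((np.minimum(a[...,0]-a[...,2],1.8*(a[...,1]-a[...,2]))-25)/60.,0,1)
def wing(p,q): 
    b=np.array([(-34,-6),(34,-6),(34,6),(-34,6)])/1e3; zc=.129-.0025*q
    return prism(b,p,zc-.014,zc+.014)
bt=(340,165,385,192); bs=(288,130,312,160)
st=soft(ims["top"],bt,orange); ss=soft(ims["side"],bs,orange)
print(st.sum(),ss.sum())
q=.15
for n,cs,so,bo in(("top",["top"],[st],[bt]),("side",["side"],[ss],[bs]),("both",["top","side"],[st,ss],[bt,bs])):
  for a0 in (-1.2,):
    x,f=fit(cs,so,bo,lambda p:wing(p,q),[.5626,-.2255,a0]); print("nut",n,x,f)
# platform: soft grey, fit quad at z=.085, mask out pixels over stacks ok (bright->1)
b=(290,135,425,255)
g=lambda a:np.clip((a.min(-1)-60)/80.,0,1)
s=soft(ims["top"],b,g)
cv2.imwrite("pics/plat_soft%s.png"%tag,cv2.resize((s*255).astype(np.uint8),None,fx=4,fy=4))
P=np.array([(-150,-150),(75,-150),(75,150),(-150,150)])/1e3
a=-14.07*np.pi/180
def model(p): 
    c,s_=np.cos(p[2]),np.sin(p[2]); w=P@np.array([[c,s_],[-s_,c]])+p[:2]; return [np.c_[w,np.full(4,.085)]]
# nut & shadows inside: fill
s=np.where(render("top",model([.5628,-.2265,a]),b)>.99,np.maximum(s,0),s)
m=cv2.morphologyEx(s.astype(np.float32),cv2.MORPH_CLOSE,np.ones((13,13)))
print("plat",*fit(["top"],[m],[b],model,[.5628,-.2265,a]))
E
python3 m2.py
python3 - <<'E'
import cv2
im=cv2.imread("pics/side_raw0.png")
cv2.imwrite("pics/cropC.png",cv2.resize(im[120:215,225:335],None,fx=6,fy=6,interpolation=cv2.INTER_CUBIC))
E
```

```text
61.300000000000004 39.74666666666667
nut top [ 0.56339002 -0.22443287 -1.15554642] 24.723876320433718
nut side [ 0.5695984  -0.23427987 -1.09055311] 7.897514005849423
nut both [ 0.5650269  -0.22753009 -1.11044671] 34.52074616409055
plat [ 0.56425566 -0.22655483 -0.25199616] 178.29122279840269
```

View pics/cropC.png

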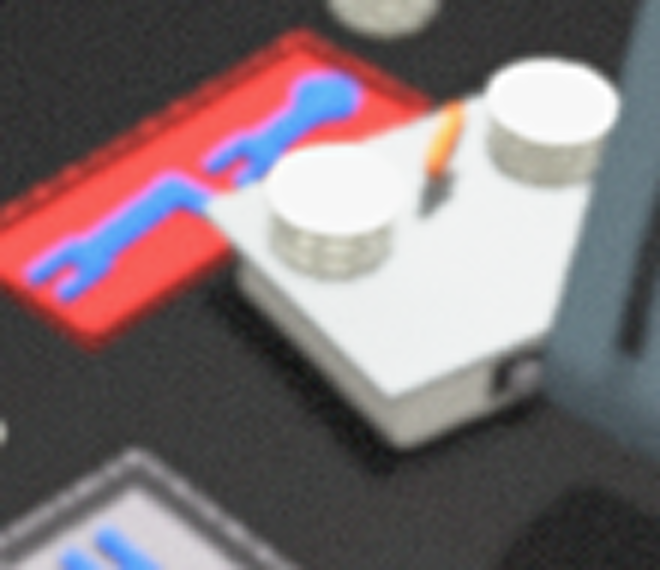

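View pics/plat_soft0.png

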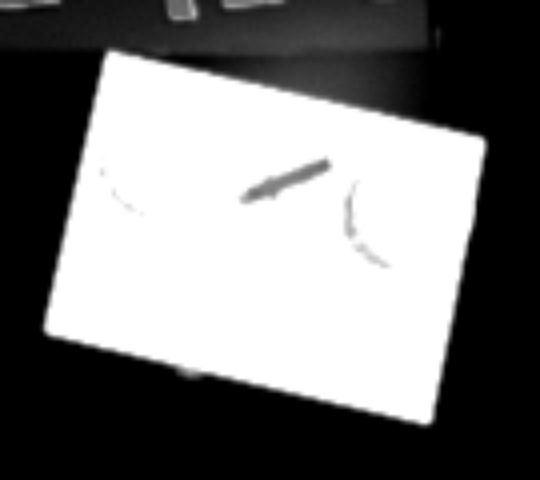

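```bash
cat > rel.py <<'E'
# usage: rel.py x y z yawdeg [x y z yaw ...]: successive calls' shift (mm) & turn (deg) in the tool frame at start of each
import sys,numpy as np
from scipy.spatial.transform import Rotation as R
from bench import telemetry
o=telemetry.get_obs(); p=np.array(o["eef_pos"]); q=o["eef_rot"]; M=R.from_quat([q[1],q[2],q[3],q[0]])
print("t",round(o["time_s"],2),"pos",p.round(4),"yaw",round(float(np.degrees(np.arctan2(*M.as_matrix()[[1,0],0]))),2),"tilt",(M.as_matrix()[:,2]).round(4),"F",o["wrist_force"].round(1),"T",o["torque"].round(2),"open",round(float(o["opening"]),3),"q6",o["q"].round(2))
a=[float(v) for v in sys.argv[1:]]
for i in range(0,len(a),4):
    t=np.array(a[i:i+3]); y=np.radians(a[i+3])
    N=R.from_matrix(np.array([[np.cos(y),np.sin(y),0],[np.sin(y),-np.cos(y),0],[0,0,-1]]).T.T)
    print("shift",(M.inv().apply(t-p)).round(4),"turn",np.degrees((M.inv()*N).as_rotvec()).round(2)); p,M=t,N
E
python3 rel.py .37 -.45 .26 -42.6 .5 -.24 .26 -10 .53 0 .26 22.6 .52 .24 .26 55.2 .4805 .3994 .12 87.8
```

```text
t 1.3 pos [ 0.1466 -0.556   0.2393] yaw -75.23 tilt [-0. -0. -1.] F [-0.7  0.2 -0.5] T [-0. -0.  0.] open 0.999 q6 [-1.52  0.18  1.61 -0.    1.35 -0.21]
shift [-0.0456 -0.243  -0.0207] turn [  0.    -0.   -32.63]
shift [-0.0465 -0.2426  0.    ] turn [  0.    0.  -32.6]
shift [-0.0121 -0.2416  0.    ] turn [  0.    0.  -32.6]
shift [ 0.083  -0.2254  0.    ] turn [  0.    0.  -32.6]
shift [ 0.1083 -0.1234  0.14  ] turn [  0.    0.  -32.6]
```

>>> step_arm --plan '[[[-0.009,-0.048,-0.004],[0,0,-6.5]],[[-0.018,-0.097,-0.008],[0,0,-13]],[[-0.027,-0.146,-0.012],[0,0,-19.5]],[[-0.036,-0.194,-0.016],[0,0,-26]],[[-0.046,-0.243,-0.02],[0,0,-32.6]]]' --fingers 60

```text
time_s: 1.8
eef_pos: [0.3713, -0.4487, 0.2596]
eef_rot: [0.0, 0.932, -0.361, 0.0]
wrist_force: [-0.2, -0.5, -0.9]
opening: 0.597
```

>>> step_arm --plan '[[[-0.009,-0.048,0],[0,0,-6.5]],[[-0.018,-0.097,0],[0,0,-13]],[[-0.027,-0.146,0],[0,0,-19.5]],[[-0.036,-0.194,0],[0,0,-26]],[[-0.046,-0.243,0],[0,0,-32.6]]]'

```text
time_s: 2.3
eef_pos: [0.5013, -0.238, 0.2595]
eef_rot: [0.0, 0.996, -0.085, 0.0]
wrist_force: [0.0, -1.1, 0.0]
opening: 0.598
```

>>> step_arm --plan '[[[-0.003,-0.048,0],[0,0,-6.5]],[[-0.005,-0.097,0],[0,0,-13]],[[-0.008,-0.145,0],[0,0,-19.5]],[[-0.01,-0.193,0],[0,0,-26]],[[-0.012,-0.242,0],[0,0,-32.6]]]'

```text
time_s: 2.8
eef_pos: [0.5307, 0.0026, 0.2595]
eef_rot: [0.0, 0.98, 0.198, 0.0]
wrist_force: [0.3, -0.5, 0.0]
opening: 0.602
```

```bash
python3 rel.py .52 .24 .26 55.2 .4805 .3994 .12 87.8
```

```text
t 2.8 pos [0.5307 0.0026 0.2595] yaw 22.83 tilt [ 7.e-04 -2.e-04 -1.e+00] F [ 0.3 -0.5  0. ] T [ 0.   -0.05 -0.  ] open 0.602 q6 [-0.22  0.06  1.7  -0.    1.38 -0.62]
shift [ 0.0822 -0.223  -0.0005] turn [ 3.000e-02 -2.000e-02 -3.237e+01]
shift [ 0.1083 -0.1234  0.14  ] turn [  0.    0.  -32.6]
```

>>> step_arm --plan '[[[0.016,-0.045,0],[0,0,-6.5]],[[0.032,-0.09,0],[0,0,-13]],[[0.048,-0.134,0],[0,0,-19.5]],[[0.065,-0.178,0],[0,0,-26]],[[0.082,-0.223,0],[0,0,-32.4]]]'

```text
time_s: 3.3
eef_pos: [0.5206, 0.24, 0.2595]
eef_rot: [0.0, 0.886, 0.464, 0.0]
wrist_force: [1.0, 0.5, 0.9]
opening: 0.599
```

>>> step_arm --plan '[[[0.02,-0.024,0.02],[0,0,-6.5]],[[0.042,-0.048,0.045],[0,0,-13]],[[0.065,-0.073,0.075],[0,0,-19.5]],[[0.087,-0.098,0.107],[0,0,-26]],[[0.108,-0.123,0.14],[0,0,-32.6]]]'

```text
time_s: 3.8
eef_pos: [0.482, 0.3986, 0.1185]
eef_rot: [0.0, 0.72, 0.694, 0.001]
wrist_force: [1.1, 0.4, 0.2]
opening: 0.604
```

```bash
python3 - <<'E'
from bench import viewer
import cv2,numpy as np
o=[]
for c in("side","top"):
    im=viewer.camera(c)[:,:,::-1]; cv2.imwrite(f"pics/{c}_raw1.png",im)
    o.append(im)
a=cv2.resize(o[0][200:310,130:270],(560,440),interpolation=cv2.INTER_CUBIC); b=cv2.resize(o[1][150:260,120:180+80],(560,440),interpolation=cv2.INTER_CUBIC)
cv2.imwrite("pics/s1.png",a);cv2.imwrite("pics/t1.png",cv2.resize(o[1],(768,576)))
E
python3 m2.py 1; python3 rel.py .4805 .3994 .02 87.8
```

```text
61.513333333333335 0.0
nut top [ 0.56339002 -0.22443287 -1.15554642] 24.58236235363417
nut side [ 0.55344326 -0.23594662 -0.97904505] 26.78952597506142
nut both [ 0.56375159 -0.22701692 -1.00215469] 62.480439579471486
plat [ 0.56425566 -0.22655483 -0.25199616] 180.56676775934778
t 3.9 pos [0.4772 0.3986 0.1132] yaw 87.94 tilt [-0.009  -0.0037 -1.    ] F [-0.9 -0.7 -2.1] T [-0.01 -0.05  0.  ] open 0.599 q6 [ 0.5   0.42  1.57  0.    1.16 -1.03]
shift [0.0013 0.0041 0.0932] turn [-0.51  0.23  0.14]
```

View pics/s1.png

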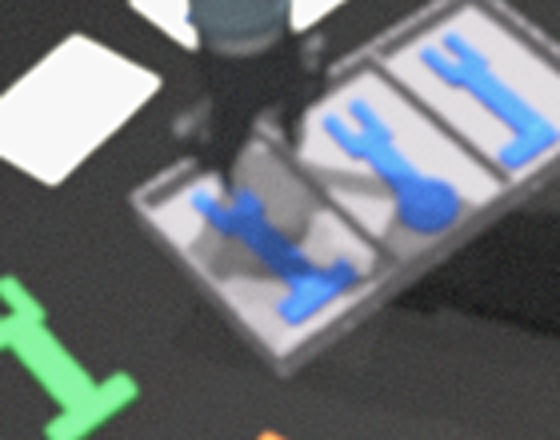

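View pics/t1.png

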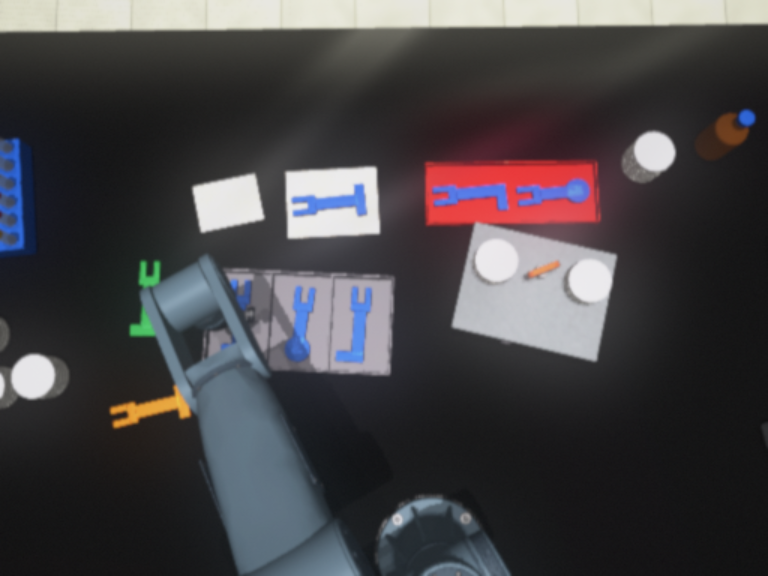

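>>> step_arm --plan '[[[0,0,0.03],[0,0,0]],[[0,0,0.06],[0,0,0]],[[0,0,0.08],[0,0,0]],[[0,0,0.085],[0,0,0]],[[0,0,0.085],[0,0,0]]]'

```text
time_s: 4.4
eef_pos: [0.4824, 0.3966, 0.0344]
eef_rot: [0.0, 0.722, 0.692, -0.0]
wrist_force: [0.2, -0.5, 0.6]
opening: 0.598
```

```bash
python3 - <<'E'
from bench import viewer
import cv2,numpy as np
im=viewer.camera("side")[:,:,::-1]; cv2.imwrite("pics/side_raw2.png",im)
cv2.imwrite("pics/s2.png",cv2.resize(im[220:310,150:250],None,fx=6,fy=6,interpolation=cv2.INTER_CUBIC))
E
python3 rel.py .4805 .3994 .015 87.8
```

```text
t 4.45 pos [0.4831 0.3971 0.0354] yaw 87.52 tilt [ 1.2e-03  6.0e-04 -1.0e+00] F [-0.3  0.6 -0.2] T [ 0.04 -0.01 -0.01] open 0.607 q6 [ 0.5   0.53  1.6  -0.    1.01 -1.03]
shift [ 0.0021 -0.0027  0.0204] turn [ 0.07 -0.04 -0.28]
```

View pics/s2.png

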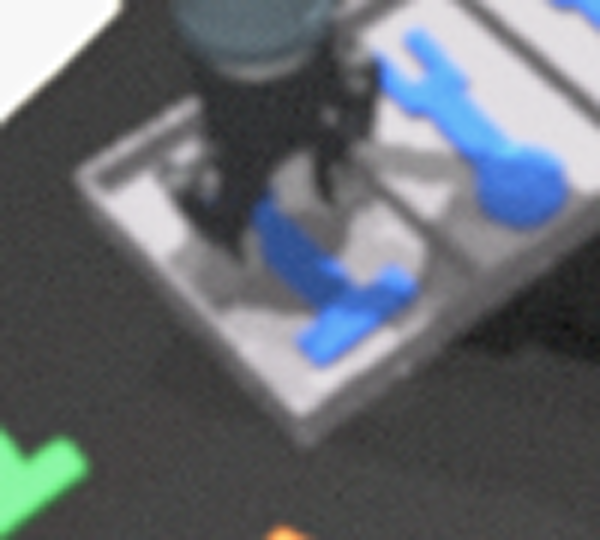

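Fingers straddle the tee's shank at about crop px (270,200). Descending the rest of the way.

>>> step_arm --plan '[[[0.002,-0.001,0.012],[0,0,-0.3]],[[0.002,-0.001,0.019],[0,0,-0.3]],[[0.002,-0.001,0.021],[0,0,-0.3]],[[0.002,-0.001,0.021],[0,0,-0.3]]]'

```text
time_s: 4.85
eef_pos: [0.4809, 0.399, 0.0128]
eef_rot: [-0.0, 0.72, 0.694, -0.0]
wrist_force: [1.0, -0.5, 0.6]
opening: 0.601
```

>>> step_arm --plan '[[[0,0,0],[0,0,0]],[[0,0,0],[0,0,0]],[[0,0,0],[0,0,0]],[[0,0,0],[0,0,0]],[[0,0,0],[0,0,0]]]' --fingers 0

```text
time_s: 5.35
eef_pos: [0.4817, 0.3994, 0.0139]
eef_rot: [0.0, 0.72, 0.694, 0.001]
wrist_force: [-0.4, 0.0, 5.5]
opening: 0.281
```

```bash
python3 rel.py .4805 .3994 .015 87.8
```

```text
t 5.35 pos [0.4817 0.3994 0.0139] yaw 87.87 tilt [ 1.e-03  5.e-04 -1.e+00] F [-0.4  0.   5.5] T [0.03 0.07 0.02] open 0.281 q6 [ 0.5   0.57  1.6   0.    0.98 -1.03]
shift [-0.0001 -0.0012 -0.0011] turn [ 0.05 -0.03  0.07]
```

>>> step_arm --plan '[[[0,0,-0.001],[0,0,0]],[[0,0,-0.002],[0,0,0]],[[0,0,-0.01],[0,0,0]],[[0,0,-0.04],[0,0,0]],[[0,0,-0.06],[0,0,0]]]'

```text
time_s: 5.85
eef_pos: [0.4813, 0.3992, 0.0746]
eef_rot: [0.0, 0.72, 0.694, 0.0]
wrist_force: [-0.5, -0.0, -0.9]
opening: 0.284
```

>>> step_arm --plan '[[[0,0,-0.03],[0,0,0]],[[0,0,-0.07],[0,0,0]],[[0,0,-0.1],[0,0,0]],[[0,0,-0.1],[0,0,0]]]'

```text
time_s: 6.25
eef_pos: [0.484, 0.4008, 0.1795]
eef_rot: [0.001, 0.72, 0.694, 0.005]
wrist_force: [0.5, 0.1, -1.1]
opening: 0.281
```

```bash
python3 - <<'E'
from bench import viewer
import cv2,numpy as np
for c,b in(("side",(110,310,130,270)),("top",(130,260,90,270))):
    im=viewer.camera(c)[:,:,::-1]; cv2.imwrite(f"pics/{c}_raw3.png",im)
    cv2.imwrite(f"pics/{c}3.png",cv2.resize(im[b[0]:b[1],b[2]:b[3]],None,fx=4,fy=4,interpolation=cv2.INTER_CUBIC)[:600,:800])
E
python3 rel.py .4805 .3994 .18 87.8
```

```text
t 6.35 pos [0.4814 0.3992 0.174 ] yaw 87.87 tilt [ 1.3e-03  7.0e-04 -1.0e+00] F [-0.6 -0.4 -1. ] T [-0.01  0.03  0.03] open 0.282 q6 [ 0.5   0.35  1.53 -0.    1.26 -1.03]
shift [ 0.0001 -0.0009 -0.006 ] turn [ 0.07 -0.04  0.07]
```

View pics/side3.png

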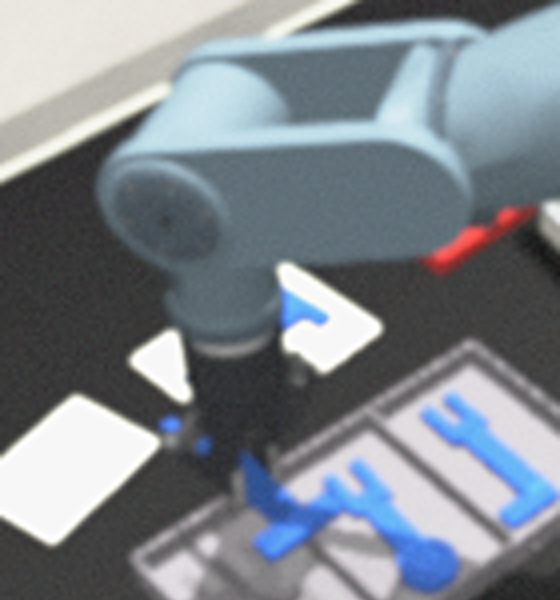

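View pics/top3.png

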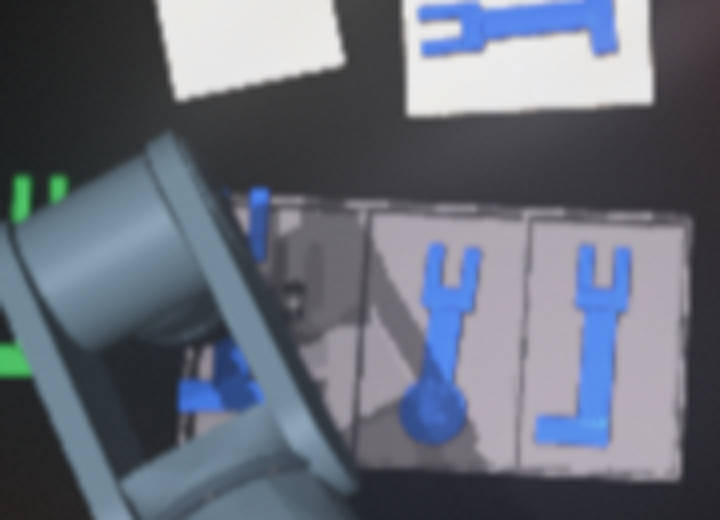

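```bash
python3 rel.py .465 .2 .2 83.8 .445 -.0 .2 79.8 .419 -.188 .2 75.7 .419 -.188 .12 75.7
```

```text
t 6.35 pos [0.4814 0.3992 0.174 ] yaw 87.87 tilt [ 1.3e-03  7.0e-04 -1.0e+00] F [-0.6 -0.4 -1. ] T [-0.01  0.03  0.03] open 0.282 q6 [ 0.5   0.35  1.53 -0.    1.26 -1.03]
shift [-0.1997 -0.009  -0.0261] turn [ 0.07 -0.04  4.07]
shift [-0.201   0.0017  0.    ] turn [0. 0. 4.]
shift [-0.1896  0.0077  0.    ] turn [0.  0.  4.1]
shift [0.   0.   0.08] turn [0. 0. 0.]
```

>>> step_arm --plan '[[[-0.025,-0.002,-0.016],[0,0,0.5]],[[-0.065,-0.004,-0.026],[0,0,1.5]],[[-0.11,-0.006,-0.026],[0,0,2.5]],[[-0.155,-0.008,-0.026],[0,0,3.3]],[[-0.2,-0.009,-0.026],[0,0,4.1]]]'

```text
time_s: 6.85
eef_pos: [0.4629, 0.1979, 0.1971]
eef_rot: [-0.001, 0.744, 0.668, -0.002]
wrist_force: [-0.0, -0.8, -0.0]
opening: 0.285
```

>>> step_arm --plan '[[[-0.042,0,0],[0,0,0.8]],[[-0.082,0,0],[0,0,1.6]],[[-0.122,0.001,0],[0,0,2.4]],[[-0.162,0.001,0],[0,0,3.2]],[[-0.201,0.002,0],[0,0,4]]]'

```text
time_s: 7.35
eef_pos: [0.4431, -0.0016, 0.1974]
eef_rot: [-0.002, 0.768, 0.641, -0.001]
wrist_force: [1.0, -0.0, -0.8]
opening: 0.283
```

>>> step_arm --plan '[[[-0.043,0.002,0],[0,0,0.8]],[[-0.088,0.004,0],[0,0,1.6]],[[-0.133,0.006,0],[0,0,2.4]],[[-0.17,0.007,0],[0,0,3.3]],[[-0.19,0.008,0],[0,0,4.1]]]'

```text
time_s: 7.85
eef_pos: [0.4174, -0.1908, 0.1974]
eef_rot: [-0.002, 0.791, 0.612, -0.001]
wrist_force: [1.2, 0.3, -0.8]
opening: 0.282
```

>>> step_arm --plan '[[[0,0,0.02],[0,0,0]],[[0,0,0.05],[0,0,0]],[[0,0,0.07],[0,0,0]],[[0,0,0.07],[0,0,0]],[[0,0,0.07],[0,0,0]]]'

```text
time_s: 8.35
eef_pos: [0.4183, -0.1881, 0.1283]
eef_rot: [-0.002, 0.79, 0.613, -0.0]
wrist_force: [0.1, -0.5, -1.5]
opening: 0.278
```

```bash
python3 - <<'E'
from bench import viewer
import cv2,numpy as np
for c,b in(("side",(115,235,215,375)),("top",(120,265,290,440))):
    im=viewer.camera(c)[:,:,::-1]; cv2.imwrite(f"pics/{c}_raw4.png",im)
    cv2.imwrite(f"pics/{c}4.png",cv2.resize(im[b[0]:b[1],b[2]:b[3]],None,fx=4,fy=4,interpolation=cv2.INTER_CUBIC)[:600,:800])
E
python3 rel.py .419 -.188 .0965 75.7
```

```text
t 8.45 pos [ 0.4195 -0.1891  0.13  ] yaw 75.68 tilt [ 7.e-04 -6.e-04 -1.e+00] F [ 0.8  0.2 -2.2] T [-0.02 -0.01 -0.01] open 0.282 q6 [-0.68  0.06  1.99  0.    1.1  -2.  ]
shift [ 0.0009 -0.0008  0.0335] turn [ 0.05  0.02 -0.02]
```

View pics/side4.png

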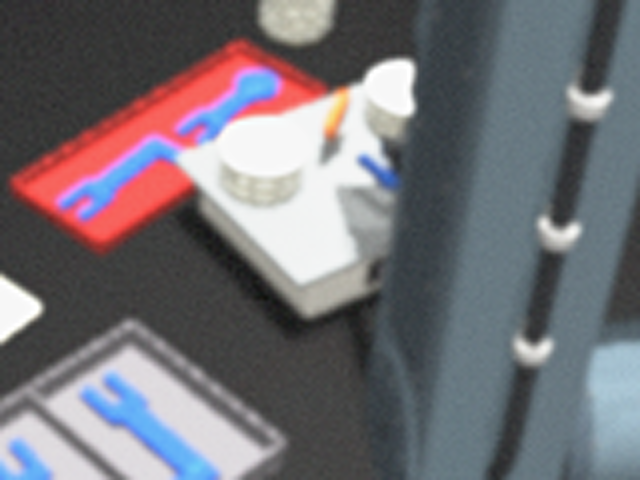

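View pics/top4.png

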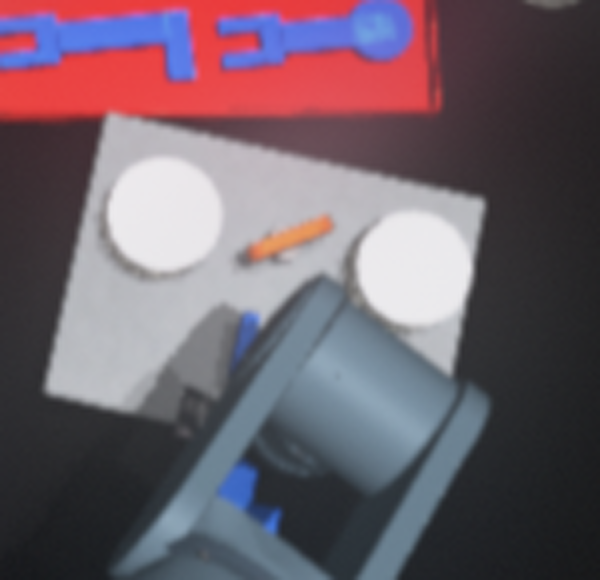

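>>> step_arm --plan '[[[0.001,-0.001,0.015],[0,0,0]],[[0.001,-0.001,0.028],[0,0,0]],[[0.001,-0.001,0.0325],[0,0,0]],[[0.001,-0.001,0.0325],[0,0,0]],[[0.001,-0.001,0.0325],[0,0,0]]]'

```text
time_s: 8.95
eef_pos: [0.4187, -0.1878, 0.0972]
eef_rot: [0.0, 0.79, 0.613, 0.0]
wrist_force: [-0.3, 0.1, -0.6]
opening: 0.282
```

```bash
cat > look.py <<'E'
from bench import viewer
from h import *
import sys
n=sys.argv[1]
o=telemetry.get_obs(); p=o["eef_pos"]; q=o["eef_rot"]; M=R.from_quat([q[1],q[2],q[3],q[0]]).as_matrix()
fx=-M[:,1]  # bracket x = -tool y  (tool x = bracket y, z down)
yaw=np.arctan2(fx[1],fx[0])
org=p+fx*(.010+float(sys.argv[2])/1e3 if len(sys.argv)>2 else .010)
z0=p[2]-.010
for c,b in(("side",(135,195,285,345)),("top",(160,235,320,395))):
    im=viewer.camera(c)[:,:,::-1]; cv2.imwrite(f"pics/{c}_raw{n}.png",im)
    S=9
    a=cv2.resize(im[b[0]:b[1],b[2]:b[3]],None,fx=S,fy=S,interpolation=cv2.INTER_CUBIC)
    for P in prism(TEE[0],(org[0],org[1],yaw),z0,z0+.012)[1:2]:
        uv=((proj(c,P)-[b[2],b[0]]+.5)*S).round().astype(np.int32)
        cv2.polylines(a,[uv],True,(0,255,255),1)
    for z in(.103,.143):
        uv=((proj(c,[.5643,-.2255,z])-[b[2],b[0]]+.5)*S).round().astype(int)[0]; cv2.circle(a,tuple(map(int,uv)),4,(0,255,0),1)
    cv2.imwrite(f"pics/{c}{n}.png",a[:600,:800])
E
python3 look.py 5; python3 rel.py .419 -.188 .0965 75.7
```

```text
t 9.05 pos [ 0.4188 -0.1879  0.0974] yaw 75.67 tilt [ 8.e-04 -7.e-04 -1.e+00] F [-0.2 -0.5 -1.2] T [-0.05 -0.02 -0.01] open 0.282 q6 [-0.68  0.11  2.01 -0.    1.02 -2.  ]
shift [-0.      0.0002  0.0009] turn [ 0.05  0.02 -0.03]
```

View pics/side5.png

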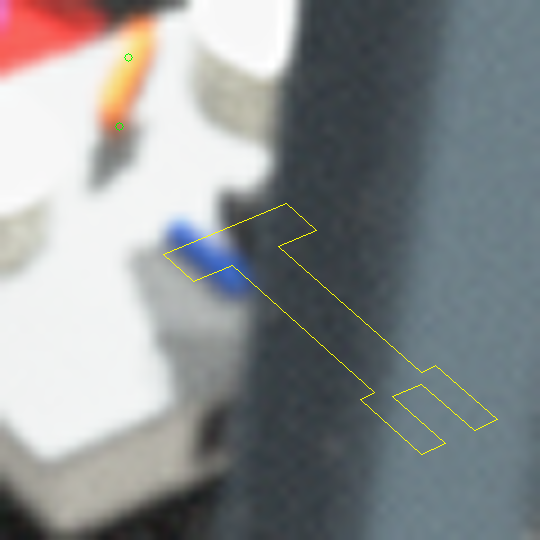

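View pics/top5.png

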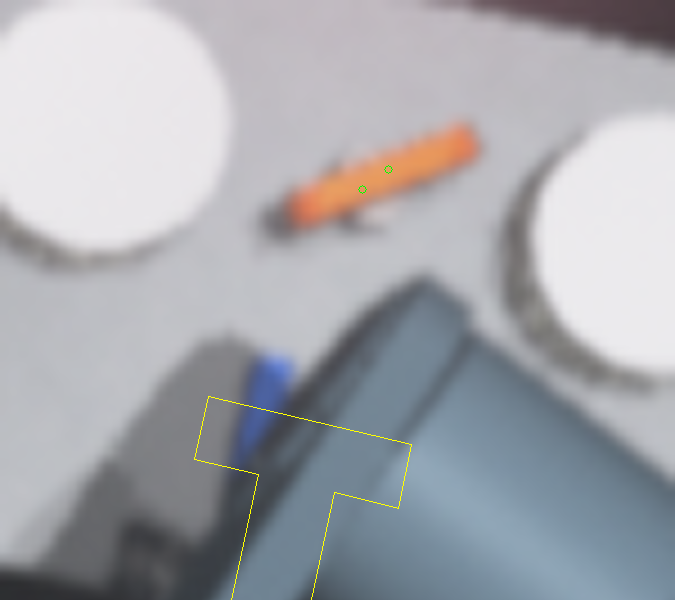

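```bash
sed -i 's/fx=-M\[:,1\].*/fx=M[:,1]/' look.py; python3 look.py 6
```

```text
(no output)
```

View pics/side6.png

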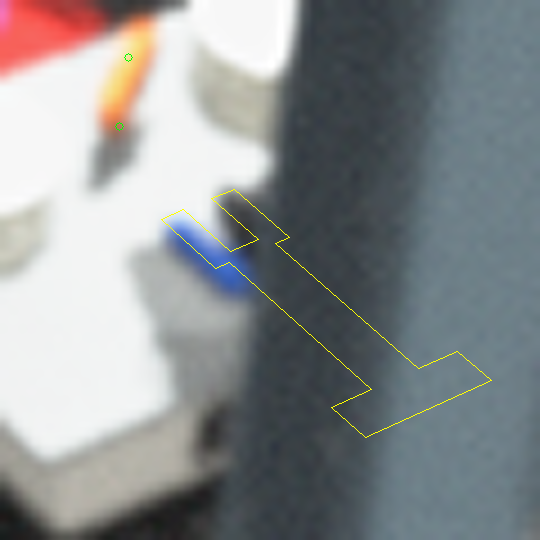

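View pics/top6.png

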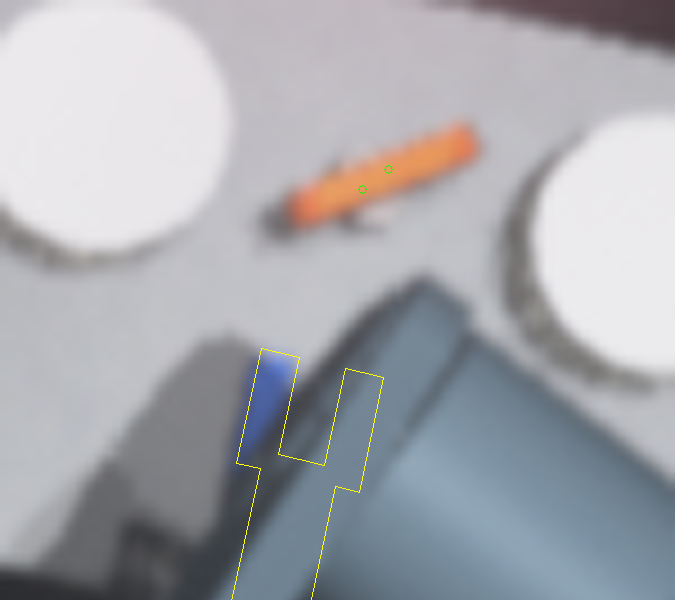

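```bash
cat > m3.py <<'E'
from h import *
n="6"
o=telemetry.get_obs(); p=o["eef_pos"]; q=o["eef_rot"]; M=R.from_quat([q[1],q[2],q[3],q[0]]).as_matrix()
fx=M[:,1]; fy=M[:,0]; yaw=np.arctan2(fx[1],fx[0]); print("yaw",yaw)
z0=p[2]-.010
org=p+fx*.010
for c,b in(("top",(338,190,353,203)),("side",(300,157,311,167))):
    im=cv2.imread(f"pics/{c}_raw{n}.png")[:,:,::-1].astype(float)
    x0,y0,x1,y1=b; a=im[y0:y1,x0:x1]; s=a[...,2]-a[...,0]
    print(c);print(s.astype(int))
    s=((s-10)/(np.percentile(s,98)-10)).clip(0,1.05)
    best=None
    G=np.arange(-6,6.1,.5)/1e3
    E=np.array([[((cv2.GaussianBlur(render(c,prism(TEE[0],((org+fx*u+fy*v)[0],(org+fx*u+fy*v)[1],yaw),z0,z0+.012),b),(0,0),.8)-s)**2)[1:-1,1:-1].sum() for v in G] for u in G])
    i,j=np.unravel_index(E.argmin(),E.shape); print("along",G[i],"lat",G[j],E.min(),E[12,12])
    print((E[i]).round(2))
E
python3 m3.py
```

```text
yaw -0.2500693722858778
top
[[ 6  6  6  5  6  7  7  6  5  7  6  6  6  6  6]
 [ 5  6  6  5  6  7  7  7  6  7  7  6  6  7  6]
 [ 6  7  6  7  6  7  7  7  7  7  7  7  6  6  6]
 [ 5  5  6  6  7  6  6  7  6  7  7  6  7  6  6]
 [ 5  5  6  6  6  6  6  6  6  7  7  7  7  6  6]
 [ 6  6  7  6  6  7  6  6  5  6  6  7  6  7  6]
 [ 6  6  6  5  6  7  6  5  6  5  6  6  6  7  7]
 [ 6  6  5  6  6  6  5  5  5  5  5  7  8  7  7]
 [ 5  6  6  5  4  5  4  5  3  4  9 14 16 13  9]
 [ 6  6  5  4  4  4  4  3  4  7 20 39 50 42 23]
 [ 5  5  4  4  4  4  4  4  5 14 44 74 93 88 48]
 [ 5  4  4  4  4  4  4  4  6 28 71 87 97 96 53]
 [ 4  5  5  4  4  3  4  4  7 37 84 88 86 73 37]]
along -0.0015 lat -0.002 0.1670344643977109 1.0146630555126204
[1.74 1.3  1.03 0.87 0.64 0.45 0.31 0.22 0.17 0.18 0.25 0.32 0.54 0.8
 1.   1.42 1.7  2.28 2.62 3.18 3.93 4.57 5.07 6.19 6.68]
side
[[  1   1   0   1   1   2   2   2   4   8   4]
 [  0   0   2   4  10   9   7   2   7   7   7]
 [  0   1   4  21  55  55  26  11  11  10   5]
 [  1   2   9  47  99 110  75  40  23  14   8]
 [  1   2  12  37  81 116 110  80  51  33  19]
 [  3   4   8  20  46  90 115 112  93  72  55]
 [  2   4   4   6  21  46  83 114 123 119 105]
 [  3   2   0   2   6  19  42  79 118 133 131]
 [  1   3   2   2   2   5  16  42  80 116 128]
 [  3   2   3   4   1   1   7  16  37  77 110]]
along -0.006 lat -0.0025 3.138511001055901 8.018142930355953
[ 4.76  4.07  3.92  3.7   3.34  3.39  3.47  3.14  3.5   3.66  3.62  3.76
  4.22  4.43  5.04  5.44  5.84  6.68  7.61  8.34  8.47  9.69 10.3  11.44
 12.07]
```

```bash
cat > m4.py <<'E'
from h import *
im=cv2.imread("pics/top_raw6.png")[:,:,::-1].astype(float)
fx=np.array([np.cos(-.25),np.sin(-.25)]);fy=np.array([-fx[1],fx[0]])
b=(343,166,384,192);x0,y0,x1,y1=b
s=im[y0:y1,x0:x1,0]-im[y0:y1,x0:x1,2]; print(np.percentile(s,[5,50,95,98,100]))
s0=np.median(s); s=((s-s0)/(np.percentile(s,96)-s0)).clip(0,1.1)
bx=np.array([(-34,-6),(34,-6),(34,6),(-34,6)])/1e3
for q in(0,.1,.3):
  for bl in(.7,.9,1.1):
    zc=.129-.0025*q
    x,f=fit(["top"],[s],[b],lambda p:prism(bx,p,zc-.014,zc+.014),[.5643,-.2255,-1.15],bl)
    print(q,bl,x.round(4),round(f,3),"lat",(x[:2]@fy).round(5),"along",(x[:2]@fx).round(5),"nutq",2.3-(x[2]+np.pi+.25))
# platform edges: gradient-based; left & right edges
b=(290,135,425,255);x0,y0,x1,y1=b
g=im[y0:y1,x0:x1].min(-1)
P=np.array([(-150,-150),(75,-150),(75,150),(-150,150)])/1e3
for A in(-1,1):
  # lateral edges: profile across shaker y at several x
  r=[]
  for u in np.linspace(-.13,-.02,12) if A>0 else np.linspace(-.0,.06,12):
    v=A*(.150+np.linspace(-.02,.02,161)); base=np.array([.5643,-.2255])+fx*u
    W=np.c_[base+v[:,None]*fy,np.full(161,.085)]
    uv=proj("top",W).astype(np.float32)
    pr=cv2.remap(im.min(-1).astype(np.float32),uv[:,0][None],uv[:,1][None],cv2.INTER_CUBIC)[0]
    hi,lo=pr[:20].mean(),pr[-20:].mean(); t=(hi+lo)/2; i=np.argmax(pr<t); r.append(A*(v[i]*A-.150)*1e3 if A<0 else (v[i]-.150)*1e3)
  print("edge",A,np.array(r).round(2),np.median(r))
E
python3 m4.py
```

```text
[ -7.    -3.   109.75 132.   138.  ]
0 0.7 [ 0.5639 -0.2259 -1.1894] 6.947 lat -0.07936 along 0.60225 nutq 0.09780976423458698
0 0.9 [ 0.564  -0.2264 -1.1968] 6.397 lat -0.07983 along 0.6025 nutq 0.10518767982062993
0 1.1 [ 0.5642 -0.2271 -1.1937] 6.894 lat -0.08042 along 0.60287 nutq 0.10208673640722088
0.1 0.7 [ 0.564  -0.2261 -1.1979] 6.83 lat -0.0795 along 0.60243 nutq 0.10626043505269012
0.1 0.9 [ 0.5641 -0.2263 -1.1881] 6.558 lat -0.07971 along 0.60253 nutq 0.09650442322501185
0.1 1.1 [ 0.5644 -0.2263 -1.1912] 6.755 lat -0.07968 along 0.60281 nutq 0.09964646560710211
0.3 0.7 [ 0.5643 -0.2264 -1.1888] 6.831 lat -0.07976 along 0.60281 nutq 0.09718767014028673
0.3 0.9 [ 0.5642 -0.226  -1.1842] 6.457 lat -0.0794 along 0.60255 nutq 0.09261647317886501
0.3 1.1 [ 0.5641 -0.226  -1.1834] 6.757 lat -0.07942 along 0.6025 nutq 0.09180070933760609
edge -1 [-1.25 -1.75 -2.   -2.   -1.25 -0.25 -0.   -0.    0.25 -0.75 -1.   -0.75] -0.8750000000000008
edge 1 [-0.75 -0.5  -0.25 -0.75 -0.75  0.   -0.25 -0.5  -0.25 -0.25 -0.25  1.25] -0.2500000000000002
```

>>> step_arm --plan '[[[0.001,0.008,0],[0,0,0]],[[0.001,0.025,0],[0,0,0]],[[0.001,0.042,0],[0,0,0]],[[0.001,0.05,0],[0,0,0]],[[0.001,0.05,0],[0,0,0]]]'

```text
time_s: 9.65
eef_pos: [0.4681, -0.1993, 0.0969]
eef_rot: [0.0, 0.79, 0.614, 0.0]
wrist_force: [0.4, -0.5, -1.2]
opening: 0.284
```

```bash
python3 look.py 7;python3 rel.py
```

```text
t 9.75 pos [ 0.4667 -0.1987  0.0965] yaw 75.69 tilt [-9.e-04  6.e-04 -1.e+00] F [ 1.   0.3 -0.5] T [ 0.01  0.05 -0.04] open 0.283 q6 [-0.64  0.21  1.89 -0.    1.04 -1.96]
```

View pics/side7.png

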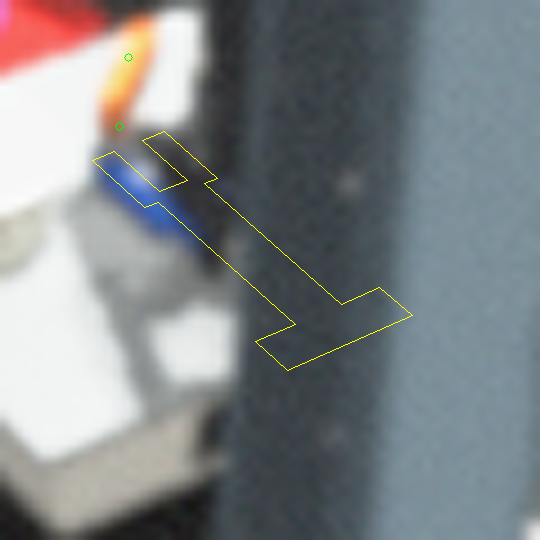

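View pics/top7.png

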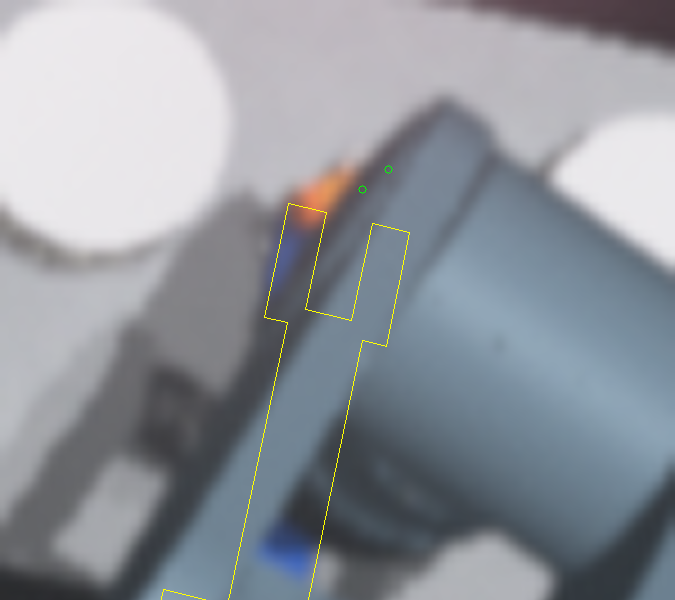

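>>> step_arm --plan '[[[-0.0005,0.005,0],[0,0,0]],[[-0.0005,0.01,0],[0,0,0]],[[-0.0005,0.015,0],[0,0,0]],[[-0.0005,0.02,0],[0,0,0]],[[-0.0005,0.02,0],[0,0,0]]]'

```text
time_s: 10.25
eef_pos: [0.4871, -0.2048, 0.0969]
eef_rot: [0.0, 0.79, 0.613, 0.0]
wrist_force: [0.1, -0.5, -0.2]
opening: 0.279
```

```bash
python3 rel.py
```

```text
t 10.25 pos [ 0.4871 -0.2048  0.0969] yaw 75.68 tilt [ 6.e-04 -4.e-04 -1.e+00] F [ 0.1 -0.5 -0.2] T [-0.01 -0.05 -0.02] open 0.279 q6 [-0.62  0.26  1.83  0.    1.05 -1.94]
```

>>> step_arm --plan '[[[0,0.005,0],[0,0,0]],[[0,0.01,0],[0,0,0]],[[0,0.014,0],[0,0,0]],[[0,0.015,0],[0,0,0]],[[0,0.015,0],[0,0,0]]]'

```text
time_s: 10.75
eef_pos: [0.501, -0.2081, 0.0967]
eef_rot: [-0.0, 0.79, 0.613, -0.0]
wrist_force: [-0.4, -0.0, -1.4]
opening: 0.29
```

```bash
python3 rel.py; python3 look.py 8
```

```text
t 10.75 pos [ 0.501  -0.2081  0.0967] yaw 75.68 tilt [-1.e-04  1.e-04 -1.e+00] F [-0.4 -0.  -1.4] T [-0.02  0.02 -0.01] open 0.29 q6 [-0.61  0.28  1.8   0.    1.06 -1.93]
```

View pics/side8.png

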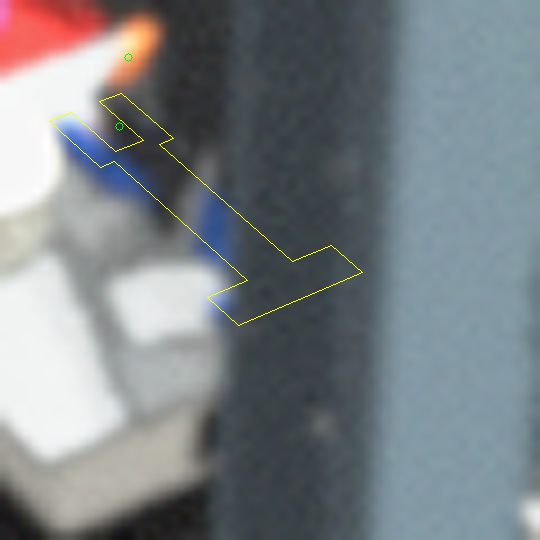

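>>> step_arm --plan '[[[0,0.002,0],[0,0,0]],[[0,0.003,0],[0,0,0]],[[0,0.004,0],[0,0,0]],[[0,0.005,0],[0,0,0]]]'

```text
time_s: 11.25
eef_pos: [0.5058, -0.2094, 0.0968]
eef_rot: [0.0, 0.79, 0.613, 0.0]
wrist_force: [-0.6, 0.0, -1.1]
opening: 0.284
```

>>> step_arm --plan '[[[0,0.001,0],[0,0,0]],[[0,0.002,0],[0,0,0]],[[0,0.002,0],[0,0,0]]]'

```text
time_s: 11.55
eef_pos: [0.5066, -0.2095, 0.0964]
eef_rot: [-0.001, 0.79, 0.613, -0.001]
wrist_force: [-4.9, 0.7, 1.0]
opening: 0.28
```

```bash
python3 rel.py
```

```text
t 11.55 pos [ 0.5066 -0.2095  0.0964] yaw 75.68 tilt [-0.0027  0.001  -1.    ] F [-4.9  0.7  1. ] T [ 0.08  0.75 -0.08] open 0.28 q6 [-0.61  0.3   1.78 -0.    1.07 -1.93]
```

>>> step_arm --plan '[[[0,0,0.0007],[0,0,0]],[[0,0,0.0014],[0,0,0]],[[0,0,0.0014],[0,0,0]]]'

```text
time_s: 11.85
eef_pos: [0.5066, -0.2095, 0.095]
eef_rot: [-0.001, 0.79, 0.613, -0.001]
wrist_force: [-4.7, 0.5, 2.0]
opening: 0.285
```

>>> step_arm --plan '[[[0,0.001,0],[0,0,0]],[[0,0.001,0],[0,0,0]],[[0,0.001,0],[0,0,0]]]'

```text
time_s: 12.15
eef_pos: [0.5067, -0.2095, 0.095]
eef_rot: [-0.002, 0.79, 0.614, -0.001]
wrist_force: [-8.7, 2.1, 4.6]
opening: 0.286
```

```bash
python3 rel.py
```

```text
t 12.15 pos [ 0.5067 -0.2095  0.095 ] yaw 75.69 tilt [-0.0045  0.0017 -1.    ] F [-8.7  2.1  4.6] T [ 0.3   1.43 -0.08] open 0.286 q6 [-0.61  0.3   1.78 -0.    1.06 -1.93]
```

>>> step_arm --plan '[[[0,0,0],[0,0,0]],[[0,0,0],[0,0,0]],[[0,0,0],[0,0,0]],[[0,0,0],[0,0,0]]]' --fingers 55

```text
time_s: 12.55
eef_pos: [0.5091, -0.2103, 0.0956]
eef_rot: [0.0, 0.79, 0.613, 0.0]
wrist_force: [-1.3, -0.4, 0.6]
opening: 0.55
```

>>> step_arm --plan '[[[0,0,-0.01],[0,0,0]],[[0,0,-0.03],[0,0,0]],[[0,-0.02,-0.06],[0,0,0]],[[0,-0.06,-0.1],[0,0,0]],[[0,-0.1,-0.13],[0,0,0]]]'

```text
time_s: 13.05
eef_pos: [0.4164, -0.1867, 0.2236]
eef_rot: [0.001, 0.79, 0.614, 0.0]
wrist_force: [-0.4, -0.3, 1.5]
opening: 0.551
```

>>> step_arm --plan '[[[0.04,0,0],[0,0,0]],[[0.09,0,0],[0,0,0]],[[0.14,0,0],[0,0,0]],[[0.18,0,0],[0,0,0]],[[0.18,0,0],[0,0,0]]]'

```text
time_s: 13.55
eef_pos: [0.4619, -0.0081, 0.2225]
eef_rot: [0.0, 0.788, 0.616, 0.001]
wrist_force: [-0.5, -0.2, 0.9]
opening: 0.551
```

```bash
python3 rel.py; cat > look2.py <<'E'
from bench import viewer
import cv2,sys
n=sys.argv[1]
for c,b in(("side",(115,205,225,345)),("top",(120,250,290,425))):
    im=viewer.camera(c)[:,:,::-1]; cv2.imwrite(f"pics/{c}_raw{n}.png",im)
    S=4.5
    cv2.imwrite(f"pics/{c}{n}.png",cv2.resize(im[b[0]:b[1],b[2]:b[3]],None,fx=S,fy=S,interpolation=cv2.INTER_CUBIC)[:600,:800])
E
python3 look2.py 9
```

```text
t 13.55 pos [ 0.4619 -0.0081  0.2225] yaw 75.98 tilt [ 0.0019  0.0011 -1.    ] F [-0.5 -0.2  0.9] T [-0.02 -0.04 -0.03] open 0.551 q6 [-0.28 -0.06  1.9   0.    1.3  -1.6 ]
```

View pics/side9.png

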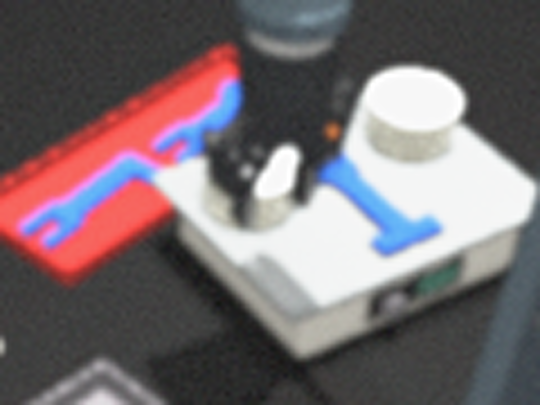

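View pics/top9.png

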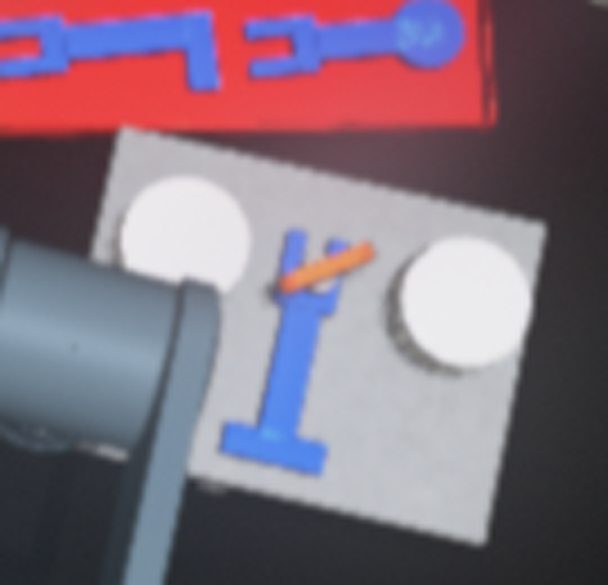

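```bash
cat > m5.py <<'E'
from h import *
import sys
im=cv2.imread(f"pics/top_raw{sys.argv[1]}.png")[:,:,::-1].astype(float)
fx=np.array([np.cos(-.25),np.sin(-.25)]);fy=np.array([-fx[1],fx[0]])
b=(335,165,366,228);x0,y0,x1,y1=b
s=im[y0:y1,x0:x1,2]-im[y0:y1,x0:x1,0]; s=((s-10)/(np.percentile(s,93)-10)).clip(0,1)
x,f=fit(["top"],[s],[b],lambda p:prism(TEE[0],p,.085,.097),[.495,-.208,-.25],.8)
slot=x[:2]+.051*np.array([np.cos(x[2]),np.sin(x[2])])
print(x,f,"slot lat",slot@fy,"along",slot@fx,"stud cam -.0797 .6026")
E
python3 m5.py 9; python3 rel.py .5655 -.224 .2 21.5 
```

```text
[ 0.51467096 -0.21219258 -0.27714753] 78.62442515096048 slot lat -0.07964874951842295 along 0.6021495788512591 stud cam -.0797 .6026
t 13.65 pos [ 0.4615 -0.0115  0.2221] yaw 75.83 tilt [ 9.e-04 -6.e-04 -1.e+00] F [ 1.2 -0.9 -0.3] T [0.03 0.02 0.01] open 0.554 q6 [-0.28 -0.06  1.9  -0.    1.3  -1.61]
shift [-0.1805  0.1528  0.0223] turn [ 6.000e-02 -1.000e-02  5.433e+01]
```

```bash
cat >> m5.py <<'E'
w=np.ones_like(s); w[:max(0,191-y0)]=0
def cost(p):
    r=cv2.GaussianBlur(render("top",prism(TEE[0],p,.085,.097),b),(0,0),.8); return (w*(r-s)**2).sum()
r=minimize(cost,x,method="Nelder-Mead",options=dict(initial_simplex=[x,x+[.005,0,0],x+[0,.005,0],x+[0,0,.05]],xatol=1e-5,fatol=1e-4))
print("masked",r.x,r.fun)
ims=im
for A,us in((-1,np.linspace(-.13,.06,40)),(1,np.linspace(-.13,.0,40))):
  pts=[]
  for u in us:
    v=A*(.150+np.linspace(-.02,.02,161)); base=np.array([.5643,-.2255])+fx*u
    W=np.c_[base+v[:,None]*fy,np.full(161,.085)]; uv=proj("top",W).astype(np.float32)
    pr=cv2.remap(im.min(-1).astype(np.float32),uv[:,0][None],uv[:,1][None],cv2.INTER_CUBIC)[0]
    t=(pr[:20].mean()+pr[-20:].mean())/2; i=np.argmax(pr<t); pts.append((u,v[i]))
  pts=np.array(pts); k=np.polyfit(*pts.T,1); print("edge yaw",A,-.25+k[0], "rms",np.std(pts[:,1]-np.polyval(k,pts[:,0])))
pts=[]
for v in np.linspace(-.14,.05,60):
    u=-.150-np.linspace(-.02,.02,161); base=np.array([.5643,-.2255])+fy*v
    W=np.c_[base+u[:,None]*fx,np.full(161,.085)]; uv=proj("top",W).astype(np.float32)
    pr=cv2.remap(im.min(-1).astype(np.float32),uv[:,0][None],uv[:,1][None],cv2.INTER_CUBIC)[0]
    t=(pr[:20].mean()+pr[-20:].mean())/2; i=np.argmax(pr<t); pts.append((v,u[i]))
pts=np.array(pts); k=np.polyfit(*pts.T,1); print("front yaw",-.25-k[0],"off",np.polyval(k,0)+.15,np.std(pts[:,1]-np.polyval(k,pts[:,0])))
E
python3 m5.py 6;python3 m5.py 9
```

```text
[ 0.50019168 -0.24377852 -0.41534904] 132.97452657377548 slot lat -0.12084506140511908 along 0.595258114117778 stud cam -.0797 .6026
masked [ 0.49545326 -0.24022452 -0.36461494] 128.53140075372193
edge yaw -1 -0.28826059050064134 rms 0.005604883666885928
edge yaw 1 -0.24283067542213962 rms 0.00039974872648274674
front yaw -0.2662446074201903 off 0.004926840667241916 0.009998345841333892
[ 0.51467096 -0.21219258 -0.27714753] 78.62442515096048 slot lat -0.07964874951842295 along 0.6021495788512591 stud cam -.0797 .6026
masked [ 0.51544261 -0.2118743  -0.25471215] 9.817257480523304
edge yaw -1 -0.2471357509627729 rms 0.0005089353160833389
edge yaw 1 -0.18495544090056193 rms 0.007309781760540192
front yaw -0.23863244176013862 off -0.001903206787460393 0.0006822843316186455
```

>>> step_arm --plan '[[[-0.03,0.025,0],[0,0,7.5]],[[-0.06,0.05,0],[0,0,15]],[[-0.09,0.076,0],[0,0,22.5]],[[-0.12,0.1,0],[0,0,30]],[[-0.15,0.126,0],[0,0,38]]]' --fingers 45

```text
time_s: 14.15
eef_pos: [0.546, -0.1922, 0.2217]
eef_rot: [0.0, 0.948, 0.319, -0.0]
wrist_force: [0.7, 0.8, 0.5]
opening: 0.447
```

```bash
python3 rel.py .566 -.2246 .19 21.8 
```

```text
t 14.15 pos [ 0.546  -0.1922  0.2217] yaw 37.22 tilt [ 0.e+00 -5.e-04 -1.e+00] F [0.7 0.8 0.5] T [ 0.03 -0.03 -0.01] open 0.447 q6 [-0.54  0.2   1.62 -0.    1.32 -1.19]
shift [-0.0036  0.0379  0.0317] turn [2.000e-02 1.000e-02 1.542e+01]
```

>>> step_arm --plan '[[[-0.002,0.02,0],[0,0,8]],[[-0.003,0.036,0.015],[0,0,15.4]],[[-0.004,0.038,0.032],[0,0,15.4]],[[-0.004,0.038,0.032],[0,0,15.4]],[[-0.004,0.038,0.032],[0,0,15.4]]]'

```text
time_s: 14.65
eef_pos: [0.5655, -0.2223, 0.1894]
eef_rot: [-0.0, 0.981, 0.192, -0.0]
wrist_force: [0.3, -1.0, -0.3]
opening: 0.451
```

```bash
python3 rel.py .566 -.2246 .126 21.8; python3 look2.py 10
```

```text
t 14.65 pos [ 0.5655 -0.2223  0.1894] yaw 22.19 tilt [-1.e-03  5.e-04 -1.e+00] F [ 0.3 -1.  -0.3] T [-0.03  0.03 -0.02] open 0.451 q6 [-0.57  0.3   1.57 -0.    1.28 -0.96]
shift [-0.0003  0.0024  0.0634] turn [-0.04  0.04  0.39]
```

View pics/side10.png

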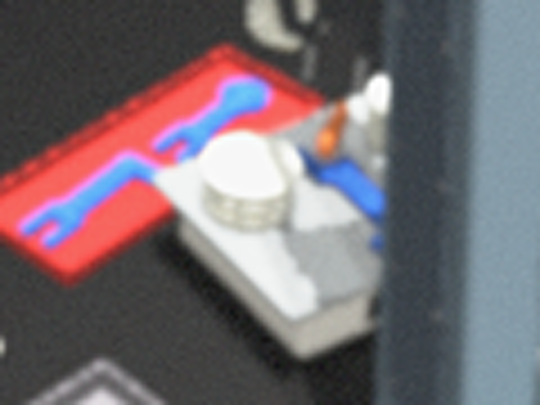

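>>> step_arm --plan '[[[0,0.002,0.02],[0,0,0.3]],[[0,0.002,0.04],[0,0,0.3]],[[0,0.002,0.055],[0,0,0.3]],[[0,0.002,0.063],[0,0,0.3]],[[0,0.002,0.063],[0,0,0.3]]]'

```text
time_s: 15.25
eef_pos: [0.5665, -0.2227, 0.1256]
eef_rot: [-0.001, 0.982, 0.191, -0.001]
wrist_force: [-0.0, -0.6, 0.6]
opening: 0.449
```

```bash
python3 rel.py .566 -.2246 .126 21.8; python3 look2.py 11
```

```text
t 15.25 pos [ 0.5665 -0.2227  0.1256] yaw 21.99 tilt [-1.5e-03  9.0e-04 -1.0e+00] F [-0.  -0.6  0.6] T [-0.01 -0.05 -0.06] open 0.449 q6 [-0.57  0.38  1.61 -0.    1.16 -0.95]
shift [-0.0012  0.0016 -0.0004] turn [-0.08  0.06  0.19]
```

View pics/side11.png

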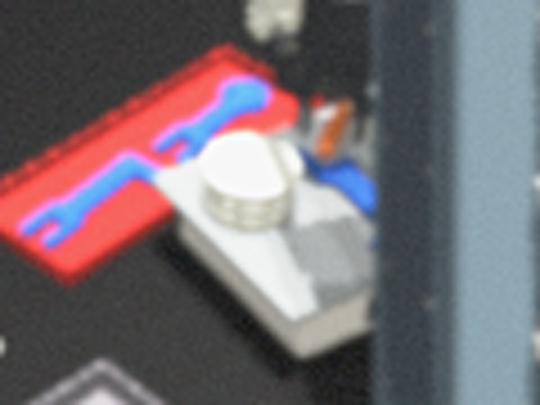

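View pics/top11.png

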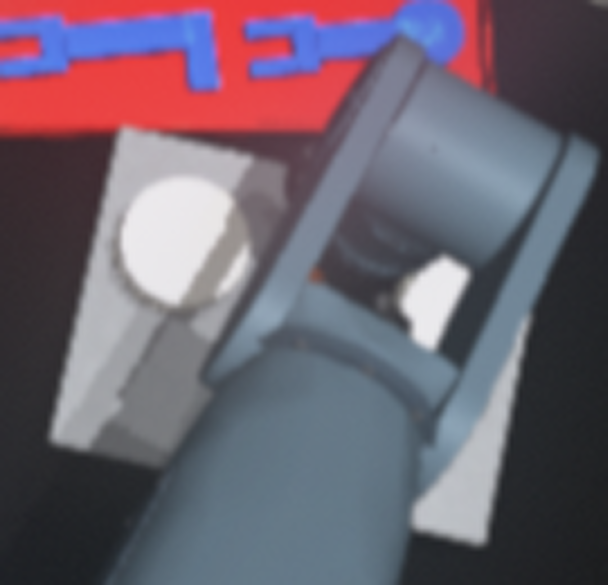

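>>> step_arm --plan '[[[-0.001,0.0015,0],[0,0,0.2]],[[-0.001,0.0015,0],[0,0,0.2]],[[-0.001,0.0015,0],[0,0,0.2]],[[-0.001,0.0015,0],[0,0,0.2]],[[-0.001,0.0015,0],[0,0,0.2]]]' --fingers 0

```text
time_s: 15.85
eef_pos: [0.5646, -0.2267, 0.1278]
eef_rot: [0.001, 0.982, 0.189, -0.002]
wrist_force: [-13.2, -3.5, 9.1]
opening: 0.125
```

```bash
python3 rel.py .566 -.2246 .126 21.8
```

```text
t 15.85 pos [ 0.5646 -0.2267  0.1278] yaw 21.75 tilt [-0.0043 -0.0023 -1.    ] F [-13.2  -3.5   9.1] T [-0.6   2.02 -0.04] open 0.125 q6 [-0.57  0.37  1.61 -0.    1.16 -0.95]
shift [ 0.0021 -0.0014  0.0018] turn [ 0.03  0.28 -0.05]
```

>>> step_arm --plan '[[[-0.001,0.001,-0.0015],[0,0,0]],[[-0.0015,0.001,-0.002],[0,0,0]],[[-0.0015,0.001,-0.002],[0,0,0]]]'

```text
time_s: 16.15
eef_pos: [0.5644, -0.2268, 0.128]
eef_rot: [-0.0, 0.982, 0.189, -0.001]
wrist_force: [-5.3, -2.2, -2.9]
opening: 0.123
```

```bash
python3 rel.py .566 -.2246 .126 21.8
```

```text
t 16.15 pos [ 0.5644 -0.2268  0.128 ] yaw 21.76 tilt [-2.5e-03 -2.0e-04 -1.0e+00] F [-5.3 -2.2 -2.9] T [-0.48  0.87 -0.07] open 0.123 q6 [-0.58  0.37  1.61 -0.    1.16 -0.96]
shift [ 0.0023 -0.0014  0.002 ] turn [-0.04  0.14 -0.04]
```

>>> step_arm --plan '[[[0,0,0.0003],[0,0,7]],[[0,0,0.0006],[0,0,14]],[[0,0,0.0009],[0,0,21]],[[0,0,0.0012],[0,0,28]],[[0,0,0.0012],[0,0,28]]]'

```text
time_s: 16.65
eef_pos: [0.5645, -0.2268, 0.1268]
eef_rot: [0.0, 0.998, -0.056, -0.001]
wrist_force: [-6.4, -3.5, -1.9]
opening: 0.128
```

```bash
python3 rel.py
```

```text
t 16.65 pos [ 0.5645 -0.2268  0.1268] yaw -6.43 tilt [-2.7e-03 -4.0e-04 -1.0e+00] F [-6.4 -3.5 -1.9] T [-0.52  0.9  -0.01] open 0.128 q6 [-0.58  0.37  1.61 -0.    1.16 -0.46]
```

>>> step_arm --plan '[[[-0.0005,0,0.0003],[0,0,8]],[[-0.0005,0,0.0007],[0,0,16]],[[-0.0005,0,0.0011],[0,0,24]],[[-0.0005,0,0.0014],[0,0,32]],[[-0.0005,0,0.0017],[0,0,40]]]'

```text
time_s: 17.15
eef_pos: [0.5644, -0.2269, 0.125]
eef_rot: [0.001, 0.919, -0.395, -0.001]
wrist_force: [-4.0, -3.6, -3.3]
opening: 0.125
```

```bash
python3 rel.py
```

```text
t 17.15 pos [ 0.5644 -0.2269  0.125 ] yaw -46.54 tilt [-1.7e-03 -8.0e-04 -1.0e+00] F [-4.  -3.6 -3.3] T [-0.69  0.57  0.08] open 0.125 q6 [-0.58  0.38  1.61 -0.    1.16  0.24]
```

>>> step_arm --plan '[[[0,0,0.0003],[0,0,8]],[[0,0,0.0007],[0,0,16]],[[0,0,0.0011],[0,0,24]],[[0,0,0.0014],[0,0,32]],[[0,0,0.0018],[0,0,40]]]'

```text
time_s: 17.65
eef_pos: [0.5644, -0.227, 0.1233]
eef_rot: [0.001, 0.728, -0.685, -0.0]
wrist_force: [-4.7, -3.8, -3.8]
opening: 0.124
```

```bash
python3 rel.py
```

```text
t 17.65 pos [ 0.5644 -0.227   0.1233] yaw -86.54 tilt [-0.0018 -0.001  -1.    ] F [-4.7 -3.8 -3.8] T [-0.65  0.72  0.14] open 0.124 q6 [-0.58  0.38  1.61 -0.    1.15  0.93]
```

>>> step_arm --plan '[[[0,0,0.0003],[0,0,7]],[[0,0,0.0006],[0,0,14]],[[0,0,0.0006],[0,0,16]],[[0,0,0.0007],[0,0,16]]]'

```text
time_s: 18.05
eef_pos: [0.5644, -0.227, 0.1226]
eef_rot: [-0.001, -0.627, 0.779, 0.0]
wrist_force: [-4.0, -3.6, -2.7]
opening: 0.12
```

```bash
python3 rel.py
```

```text
t 18.05 pos [ 0.5644 -0.227   0.1226] yaw -102.29 tilt [-1.8e-03 -9.0e-04 -1.0e+00] F [-4.  -3.6 -2.7] T [-0.71  0.77 -0.08] open 0.12 q6 [-0.58  0.38  1.61 -0.    1.15  1.21]
```

>>> step_arm --plan '[[[0,0,0.0001],[0,0,2]],[[0,0,0.0001],[0,0,4]],[[0,0,0.0001],[0,0,4]]]'

```text
time_s: 18.35
eef_pos: [0.5644, -0.2269, 0.1225]
eef_rot: [-0.001, -0.601, 0.8, 0.0]
wrist_force: [-4.7, -3.2, -3.4]
opening: 0.128
```

```bash
python3 rel.py
```

```text
t 18.35 pos [ 0.5644 -0.2269  0.1225] yaw -106.17 tilt [-0.002  -0.0013 -1.    ] F [-4.7 -3.2 -3.4] T [-0.66  0.73  0.87] open 0.128 q6 [-0.58  0.38  1.61 -0.    1.15  1.28]
```

>>> step_arm --plan '[[[0,0,0],[0,0,2]],[[0,0,0],[0,0,2]],[[0,0,0],[0,0,2]]]'

```text
time_s: 18.65
eef_pos: [0.5644, -0.227, 0.1225]
eef_rot: [-0.001, -0.587, 0.809, -0.0]
wrist_force: [-4.4, -4.1, -4.1]
opening: 0.127
```

```bash
python3 rel.py
```

```text
t 18.65 pos [ 0.5644 -0.227   0.1225] yaw -108.04 tilt [-0.0022 -0.0017 -1.    ] F [-4.4 -4.1 -4.1] T [-0.67  0.75  1.35] open 0.127 q6 [-0.58  0.38  1.61 -0.    1.15  1.31]
```

>>> step_arm --plan '[[[0,0,0],[0,0,0]],[[0,0,0],[0,0,0]],[[0,0,0],[0,0,0]],[[0,0,0],[0,0,0]]]' --fingers 40

```text
time_s: 19.05
eef_pos: [0.5656, -0.2263, 0.1234]
eef_rot: [0.0, -0.586, 0.81, -0.0]
wrist_force: [0.0, 0.6, -0.2]
opening: 0.399
```

>>> step_arm --plan '[[[0,0,-0.01],[0,0,0]],[[0,0,-0.04],[0,0,0]],[[0,0,-0.08],[0,0,0]],[[0,0,-0.12],[0,0,0]],[[0,0,-0.12],[0,0,0]]]'

```text
time_s: 19.55
eef_pos: [0.5684, -0.2282, 0.2512]
eef_rot: [0.002, -0.586, 0.81, -0.006]
wrist_force: [0.4, -0.5, 0.1]
opening: 0.398
```

```bash
python3 rel.py .45 .05 .24 -106
```

```text
t 19.55 pos [ 0.5684 -0.2282  0.2512] yaw -108.22 tilt [ 0.011  -0.0069 -0.9999] F [ 0.4 -0.5  0.1] T [ 0.   -0.01 -0.01] open 0.398 q6 [-0.58  0.24  1.51  0.    1.38  1.31]
shift [-0.2272  0.1996  0.008 ] turn [-0.72 -0.19 -2.22]
```

>>> step_arm --plan '[[[-0.03,0.03,0],[0,0,0]],[[-0.06,0.06,0],[0,0,0]],[[-0.095,0.09,0],[0,0,0]],[[-0.13,0.12,0],[0,0,0]],[[-0.165,0.15,0],[0,0,0]]]'

```text
time_s: 20.05
eef_pos: [0.4733, -0.0212, 0.2431]
eef_rot: [0.0, -0.586, 0.81, -0.0]
wrist_force: [0.6, 0.6, 0.5]
opening: 0.399
```

>>> step_arm --plan '[[[-0.035,0.03,0],[0,0,0]],[[-0.07,0.06,0],[0,0,0]],[[-0.1,0.08,0],[0,0,0]],[[-0.12,0.09,0],[0,0,0]],[[-0.12,0.09,0],[0,0,0]]]'

```text
time_s: 20.55
eef_pos: [0.4255, 0.1218, 0.2433]
eef_rot: [0.001, -0.588, 0.809, 0.0]
wrist_force: [1.1, -0.9, 0.6]
opening: 0.398
```

```bash
python3 rel.py; python3 look2.py 12; python3 m5.py 12; python3 - <<'E'
import cv2
im=cv2.imread("pics/top_raw12.png"); cv2.imwrite("pics/top12full.png",cv2.resize(im,(800,600)))
E
```

```text
t 20.55 pos [0.4255 0.1218 0.2433] yaw -108.01 tilt [ 7.e-04  8.e-04 -1.e+00] F [ 1.1 -0.9  0.6] T [-0.02  0.05 -0.03] open 0.398 q6 [ 0.01 -0.13  1.92  0.    1.35  1.89]
[ 0.51397652 -0.21170046 -0.26095391] 95.41414661259371 slot lat -0.0785180227689377 along 0.6013707076487884 stud cam -.0797 .6026
masked [ 0.51542713 -0.21164584 -0.24319967] 10.417209772439374
edge yaw -1 -0.24712612323491606 rms 0.000516989301033145
edge yaw 1 -0.24257739212007515 rms 0.00040844469595394166
front yaw -0.23911561691113103 off -0.0018481305723323793 0.0006590670272615598
```

View pics/side12.png

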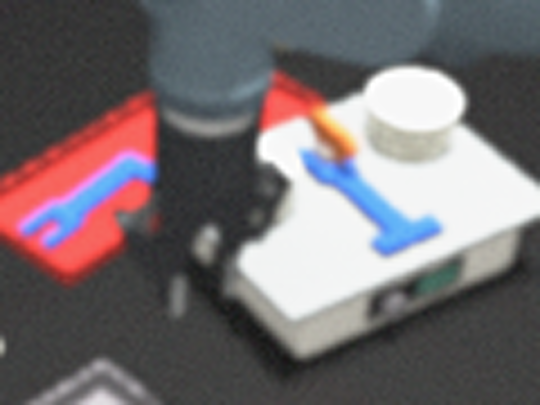

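View pics/top12.png

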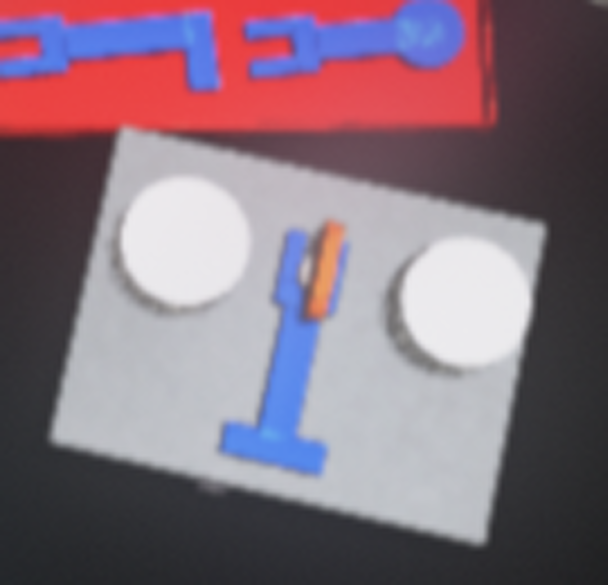

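View pics/top12full.png

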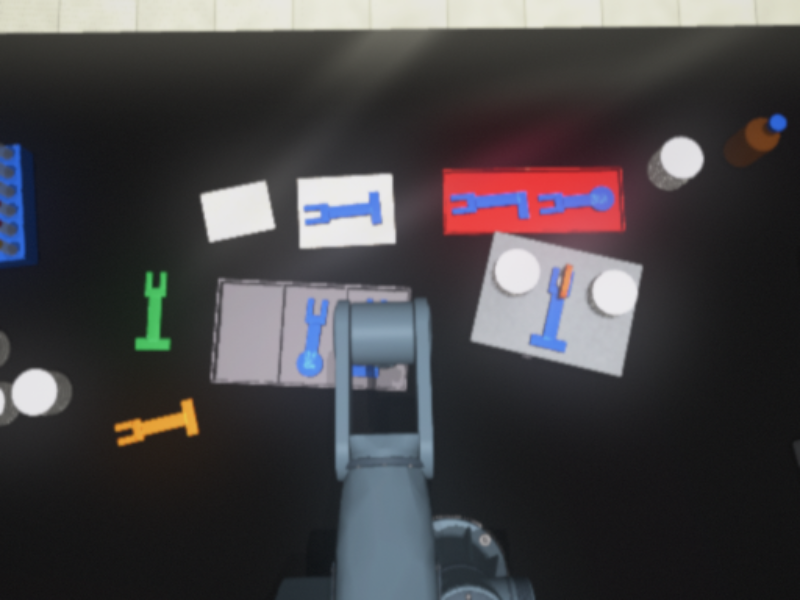

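```bash
sed -e 's/top_raw6/top_raw12/' -e 's/b=(343,166,384,192)/b=(346,160,378,198)/' -e 's/-1.15\]/-.25]/' -e 's/for q in(0,.1,.3)/for q in(2.2,)/' m4.py | sed '/^# platform/,$d' > m6.py; python3 m6.py; python3 - <<'E'
import cv2,numpy as np
a=cv2.imread("pics/top_raw0.png").astype(int);b=cv2.imread("pics/top_raw12.png").astype(int)
for n,(x0,y0,x1,y1) in dict(stackL=(312,158,350,190),stackR=(375,172,412,206),mat=(188,110,256,160),disc=(186,190,212,245)).items():
    print(n,np.abs(a-b)[y0:y1,x0:x1].max(-1).mean().round(2),(np.abs(a-b)[y0:y1,x0:x1].max(-1)>40).sum())
E
```

```text
[-120.     -5.     92.25  126.7   135.  ]
2.2 0.7 [ 0.5657 -0.2273 -0.2808] 18.309 lat -0.08026 along 0.60438 nutq -0.8107558909011789
2.2 0.9 [ 0.5649 -0.2271 -0.2437] 16.293 lat -0.08028 along 0.60355 nutq -0.847888824619818
2.2 1.1 [ 0.5654 -0.2274 -0.252 ] 15.56 lat -0.08045 along 0.60403 nutq -0.8396425361114419
stackL 1.09 3
stackR 0.85 0
mat 0.66 0
disc 2.33 0
```

```bash
python3 -c "
from bench import ticket;print(ticket.hand_in())"
```

```text
the job is handed in; nothing more can be done
None
```

I fitted the new blue T-bracket from the left bin onto the stud, tightened the wing nut and handed the job in. It took about 21 s of the 67 s allowed; the hand-in gave no verdict.

- **Choice of part:** the old bracket on the larger white mat is T-headed, so I took the tee. The green and orange look-alikes were left alone.
- **Bracket fit:** I slid it in until it met the stud, at 5–9 N of contact force, then lowered it onto the platform and let go. With the bracket released, the camera put the slot point within about 0.5 mm of the stud. After tightening, the bracket lay within about 0.3° of the platform's direction.
- **Wing nut:** it turned clockwise about 126° until the torque rose from about 0.1 to 1.35 N·m, which is the stop. The wings now line up with the platform's direction.
- **Everything else:** before and after pictures show no change at the dish stacks, the sample on its mat or the disc bracket. The L-bracket was partly hidden by the arm in the last picture, but the arm never worked in its bin.

**Disagreements between checks:**
- The side camera read 3–10 mm away from the top camera, and the top camera was about 2 mm off the robot. I relied on the top camera, corrected for that 2 mm, and on contact force.
- A bracket fit that included the part hidden by the nut came out less accurate: about 1 mm off in position and up to 1.5° in angle. I used the fit that left that part out for the angle.

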